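Reload the rung-drilling jig

TASK

Reload the drilling jig for the next batch: first take every finished rung (the ones with a tenon) out of the V-grooves and lay it in the wooden tray, then turn the dial knob behind the stop until its pointer reads zero. After that lay each plain blank in a V-groove of its own and push it gently along under the bridge until its end rests against the stop; do not push hard, since that forces the stop back and off zero, and leave the dial at zero.

Things in the scene. Friction and masses are not known exactly. Their poses are not given: they have to be found in the camera images.
- jig: Drilling jig fixed on the bench: plywood base 300 x 216 mm, 20 mm thick, from x = -202 to +98 mm, with three V-grooves (lanes) along x at y = -72, 0 and +72 mm, from x = -199 mm to the stop. Origin: on the bench top, middle lane, below the stop face as it stands at dial zero; x points along the grooves to the stop (away from the robot), z up.
- lane_mid (a point): Middle lane, where the centre of a fully home blank lies: jig x = -55, y = 0, z = 36 mm. Each V-groove is a pair of dark triangular rails 8 mm high (tops 28 mm above the bench, 24 mm apart). A rung or blank in it has its centre 36 mm and its top 50 mm above the bench. The side lanes are alike, 72 mm to either side (jig y).
- bridge (a point): Middle of the top of the aluminium bridge over all lanes, jig x = -58 to -4 mm: underside 56 mm, top 66 mm above the bench, drill bushes on it to 72 mm; on 11 mm posts at y = -101.5, -36, 36, 101.5 mm. Nothing can be laid from above into this last 58 mm of a lane: it must be slid in under the bridge.
- stop (a joint): The steel stop bar across the ends of all three lanes (206 mm wide, from 22 to 50 mm above the bench), driven by the dial: its face lies at jig x = this value (m); it is 0.006 m per rad of the dial. Pushed with more than about 15 N it is forced back and turns the dial off zero.
- dial (a joint): Angle (rad) of the black bar knob behind the stop; 0 = the white pointer at its robot-side end is on the thick zero mark (jig -x side of the dial). Positive = counter-clockwise from above; starts at 0.6 to 1.3, the stop then being too far back. Travel -0.6 to 1.6. Friction holds it, about 0.1 N m to turn.
- dial_grip (a point): Point on the knob's vertical axis (jig x = +60 mm, y = 0), 53 mm above the bench, the height to grip. The knob is a bar 46 mm long, 14 mm wide, from 30.5 to 64.5 mm above the bench, on a round collar 34 mm across (24.5 to 32.5 mm). x axis along the bar, pointer at the -x end.
- tray: Shallow open wooden tray 200 x 190 mm outside (x, y), 30 mm high, walls and floor about 6 mm; fixed to the bench. Origin: centre of its underside, z up.
- rung_0_mid (a point): Finished rung: eight-sided light wood bar, 28 mm across flats, 110 mm long, with a round tenon (16 mm thick, 18 mm long) on its -x end and a dark cross-hole; 0.09 kg. Point at the centre of the eight-sided part, x along the bar. At the start it lies in lane y = -72 mm of the jig, tenon towards the robot, its front part under the bridge. May be absent.
- rung_1_mid (a point): Finished rung: eight-sided light wood bar, 28 mm across flats, 110 mm long, with a round tenon (16 mm thick, 18 mm long) on its -x end and a dark cross-hole; 0.09 kg. Point at the centre of the eight-sided part, x along the bar. At the start it lies in lane y = 0 mm of the jig, tenon towards the robot, its front part under the bridge. May be absent.
- rung_2_mid (a point): Finished rung: eight-sided light wood bar, 28 mm across flats, 110 mm long, with a round tenon (16 mm thick, 18 mm long) on its -x end and a dark cross-hole; 0.09 kg. Point at the centre of the eight-sided part, x along the bar. At the start it lies in lane y = 72 mm of the jig, tenon towards the robot, its front part under the bridge. May be absent.
- rack: Wooden rack for the blanks, fixed on the bench: board 281 x 170 mm (x, y) with five shallow troughs along y at x = -105, -52.5, 0, 52.5, 105 mm, each 34 mm wide, floor 6 mm above the bench; the ridges between them (18.5 mm wide) and the end strips stand 7 mm higher, at 13 mm. Origin: centre of its underside, z up. Blanks start in the outer and middle troughs.
- blank_0_mid (a point): Blank: eight-sided light wood bar, 28 mm across flats, 110 mm long, plain flat ends (no tenon), 0.08 kg. Point at its centre, x along the bar; at the start it lies in a trough of the rack, its centre 20 mm above the bench. May be absent.
- blank_1_mid (a point): Blank: eight-sided light wood bar, 28 mm across flats, 110 mm long, plain flat ends (no tenon), 0.08 kg. Point at its centre, x along the bar; at the start it lies in a trough of the rack, its centre 20 mm above the bench. May be absent.
- blank_2_mid (a point): Blank: eight-sided light wood bar, 28 mm across flats, 110 mm long, plain flat ends (no tenon), 0.08 kg. Point at its centre, x along the bar; at the start it lies in a trough of the rack, its centre 20 mm above the bench. May be absent.
Mind the look-alikes: they are no part of the job. What is shaped like the part that bears rung_1_mid but yellow is not meant.

How it is judged:
By the outcome, as a careful person would: the job done as asked, in the order asked, and still so for the second after the job is handed in, with the robot touching nothing.
Of rung_0, rung_1, rung_2 only 2 to 3 are there at a start; the rules pass over those that are not, and their reading is None.
Of blank_0, blank_1, blank_2 only 2 to 3 are there at a start; the rules pass over those that are not, and their reading is None.
At some moment in a run one of blank_0, blank_1, blank_2 may be knocked a few centimetres aside while the robot is not near it.
Once in a run the grip may slacken for a moment while it holds something.
It also fails if it takes over 210 s, if anything falls off the work surface, if the arm or the gripper's body presses on something with over 40 N, if the wrist force passes 120 N, or if a joint passes its speed limit or range.

ROBOT

A 7-joint arm with a two-finger parallel gripper is mounted at the origin on a cart in front of the work surface, level with it; the furniture and walls round the work are solid. World frame = base frame: x ahead of the robot, y to its left, z up, the work surface at z = 0. Lengths are in m, angles in rad, forces in N, time in s.
With the tool pointing down it reaches from about 0.425 to 0.875 m from the base axis. Payload 4.7 kg.
Tool frame: the origin (TCP) lies midway between the tips of the shut fingers; the grasp point (between the pads) lies 19 mm behind it (ctrl.grip_point_offset is the distance from the TCP to the grasp point, in m); z points along the fingers, y is the line along which they close (so a half turn about z gives the same grasp; the last joint's range is limited). The gripper opens to 87 mm and grips with 3 to 60 N. Pads are 19 mm wide; open, the fingers measure 117 mm over their backs; the gripper's body (75 mm by 190 mm) begins 51 mm behind the grasp point.
Start: joints at [1.216, 0.321, -0.07, 1.45, 0.023, 1.371, -0.057], TCP at [0.234, -0.606, 0.223] pointing down, gripper open.
Joint ranges: [-2.86, 2.86], [-0.3, 2.09], [-1.38, 1.24], [0.06, 2.45], [-1.56, 4.7], [0.09, 2.05], [-2.69, 2.69]. Speed limits (rad/s): [2.57, 2.57, 3.14, 3.14, 3.14, 3.14, 3.14].

INTERFACE

Orientations are given as a rotation vector (axis times angle).
In Python, from bench import ctrl gives the robot as it stands. The module is installed in compiled form; this text tells all that it offers.
- The arm moves only by the shell command python3 -m handwheel 'ROWS' [OPENING] [FORCE]. ROWS is JSON, a list of rows, each an object of numbers: "x", "y", "z": the shift along the tool's x, y, z in m; "wx", "wy", "wz": the turn, a rotation vector about the tool's x, y, z in degrees. A call has 1 to 10 rows; each row is the pose to reach, as a shift and turn from the pose commanded when the call began, along the tool's axes at that moment; what a row does not reach only later rows make up. A row lasts 1/12 s, in which the tool goes at most 41.7 mm and 7.16 degrees, less where a joint would pass 70% of its speed; a pose out of reach is approached as far as the arm can. A call with a gripper value outside its range is refused whole. OPENING is the finger opening in m, from 0 to 0.087, set as the call begins (- or left out, the last holds). The fingers move at their own pace and stop on an object; FORCE is the grip in N (left out, the last holds). Time passes only in rows, so rows that repeat a pose let the fingers close. It gives the time, the measured TCP pose, the force, the opening and the grip force at its end, in the units of the state.
- ctrl.get_state(): the state, without advancing time (a new reading comes with each control period).
- ctrl.get_image(name): name is "scene" or "top" or "wrist"; returns a dict with "image" (480x640x3 uint8, red, green, blue), "K" (3x3 intrinsics, pixels), "world_to_cam" (4x4, takes a point from world to camera coordinates); the wrist camera has in their place "hand_eye" (4x4, takes a point from camera to tool coordinates, whose origin is the TCP and whose axes are the flange's). Camera axes: x right, y down, z forward; pixel columns grow to the right and rows downward; lengths in m; the calibration is good to about 2 mm. A picture is of the moment at which its call begins: read the wrist's pose just before it. There is no depth.
- ctrl.close_job(): hands the job in; it is judged then, once.
The state is a dict: "time": time; "joint_positions": joint angles; "qd": joint speeds; "joint_torque": joint torques, N m; "position": TCP position; "tool_rot": TCP orientation; "ft_force": force on the tool from outside, world axes, zero at the start; "torque": the same for the moment, N m; "grip_width": opening from 0.0 (shut) to 1.0 (fully open); "grip_force": force on a finger pad.
Only numpy, scipy, OpenCV 4.12 (cv2) and the standard library are available. Lean on these libraries where they do the work, as an engineer would, in place of code of your own. Each camera call takes 0.05 s, during which the arm holds its last target. There are 200 camera calls.

## Working session

There is one attempt and no reset: what is moved stays moved. The work goes in short steps, Python scripts to look and compute and a shell command to move; the robot and the scene stay as the last step left them, time stands still between calls to the robot, and variables do not carry over. Pictures are saved under pics/ and viewed, at most 14 in all, crops included, and the job is handed in when it is done.

```bash
mkdir -p pics; cat > h.py <<'E'
import numpy as np, cv2
from scipy.spatial.transform import Rotation as R
from bench import ctrl
def st():
    s=ctrl.get_state(); return s
def grab(n,f):
    s=ctrl.get_state(); d=ctrl.get_image(n); cv2.imwrite('pics/'+f,d['image'][:,:,::-1])
    if n=='wrist':
        T=np.eye(4);T[:3,:3]=R.from_rotvec(s['tool_rot']).as_matrix();T[:3,3]=s['position']
        d['world_to_cam']=np.linalg.inv(T@d['hand_eye'])
    np.savez('pics/'+f[:-4],K=d['K'],W=d['world_to_cam']); return d
def ray(f,uv):
    d=np.load('pics/'+f+'.npz');W=np.linalg.inv(d['W'])
    v=W[:3,:3]@np.linalg.inv(d['K'])@np.array([uv[0],uv[1],1.]); return W[:3,3],v
def onz(f,uv,z):
    o,v=ray(f,uv); return o+v*(z-o[2])/v[2]
def tri(obs):
    A=np.zeros((3,3));b=np.zeros(3)
    for f,uv in obs:
        o,v=ray(f,uv);v=v/np.linalg.norm(v);P=np.eye(3)-np.outer(v,v);A+=P;b+=P@o
    x=np.linalg.solve(A,b);return x
def proj(f,p):
    d=np.load('pics/'+f+'.npz');q=d['K']@(d['W'][:3,:3]@np.array(p)+d['W'][:3,3]);return q[:2]/q[2]
E
python3 - <<'E'
from h import *
np.set_printoptions(precision=3,suppress=True)
for n in('scene','top'):
    d=grab(n,n+'0.png');W=np.linalg.inv(d['world_to_cam']);print(n,d['K'][0],W[:3,3],W[:3,2])
s=st();print(s['time'],s['position'],R.from_rotvec(s['tool_rot']).as_matrix(),s['grip_width'])
print(ctrl.get_image('wrist')['hand_eye'])
E
```

```text
scene [446.067   0.    325.31 ] [0.057 0.574 0.736] [ 0.465 -0.609 -0.642]
top [601.498   0.    323.757] [ 0.295 -0.08   1.624] [ 0.156 -0.002 -0.988]
0.1 [ 0.234 -0.606  0.222] [[ 0.933  0.36  -0.001]
 [ 0.36  -0.933  0.002]
 [-0.    -0.002 -1.   ]] 1.000384785053368
[[-0.001 -0.967 -0.253  0.07 ]
 [ 1.    -0.001  0.    -0.001]
 [-0.    -0.253  0.967 -0.162]
 [ 0.     0.     0.     1.   ]]
```

View pics/top0.png

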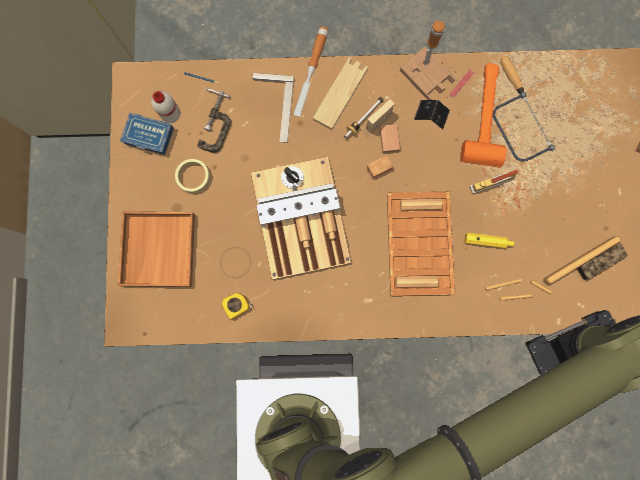

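View pics/scene0.png

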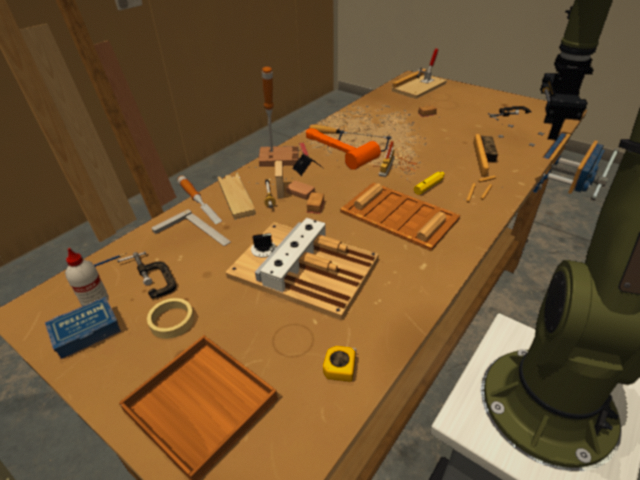

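The top view shows the jig around (302,220), with rungs in the middle lane (305,235) and right lane (330,230) and the left lane empty. The rack is at (421,243) with blanks at (422,205) and (417,282). The tray is at (157,249). The yellow tenoned bar at (490,241) is the look-alike and is not meant. I'll confirm this in an enlarged crop.

```bash
python3 - <<'E'
from h import *
np.set_printoptions(precision=4,suppress=True)
i=cv2.imread('pics/top0.png')[150:302,240:460]
cv2.imwrite('pics/c0.png',cv2.resize(i,None,fx=3.6,fy=3.6,interpolation=cv2.INTER_CUBIC))
g=lambda u,z:onz('top0',u,z)
print('tray',[g(u,.03) for u in((123,212),(195,212),(193,288),(120,287))])
print('jig',[g(u,.02) for u in((251,173),(327,157),(351,263),(273,279))])
print('dial',g((291,176),.06))
print('rack',[g(u,.013) for u in((389,193),(450,192),(455,295),(390,296))])
print('bl',[g(u,.034) for u in((402,205),(443,204.5),(397,282),(439,282))])
print('scene/top tri: rack corner',tri([('top0',(389,193)),('scene0',(373,186))]))
E
```

```text
tray [array([0.6021, 0.4566, 0.03  ]), array([0.5966, 0.2625, 0.03  ]), array([0.3926, 0.2667, 0.03  ]), array([0.4007, 0.4597, 0.03  ])]
jig [array([0.7027, 0.1118, 0.02  ]), array([ 0.7419, -0.0976,  0.02  ]), array([ 0.4479, -0.1532,  0.02  ]), array([0.4111, 0.0559, 0.02  ])]
dial [0.6812 0.0004 0.06  ]
rack [array([ 0.6374, -0.2642,  0.013 ]), array([ 0.6354, -0.431 ,  0.013 ]), array([ 0.3553, -0.4272,  0.013 ]), array([ 0.3576, -0.2542,  0.013 ])]
bl [array([ 0.599 , -0.2952,  0.034 ]), array([ 0.5972, -0.4055,  0.034 ]), array([ 0.3929, -0.272 ,  0.034 ]), array([ 0.3897, -0.3827,  0.034 ])]
scene/top tri: rack corner [ 0.5831 -0.2666  0.1145]
```

View pics/c0.png

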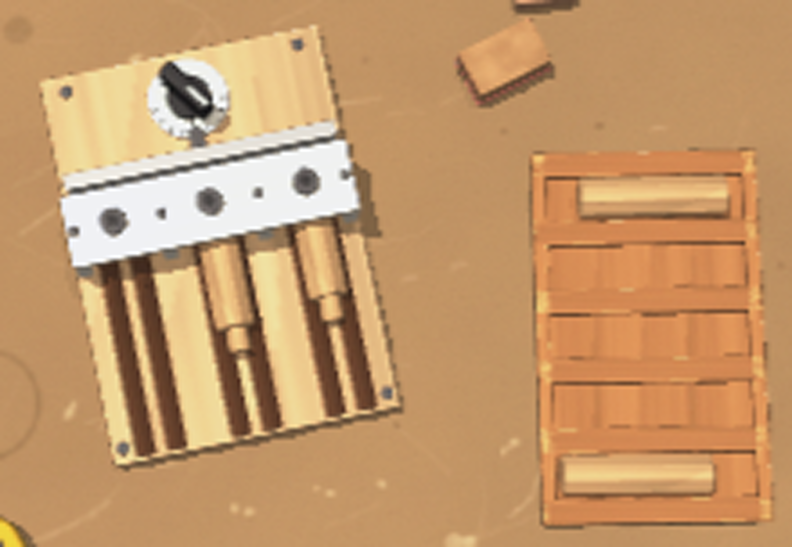

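The crop confirms two finished rungs with tenons, in the middle and right lanes, and two plain blanks in the outer troughs. The dial pointer is turned counter-clockwise. I'll move over the rack for a closer look, then over the jig.

```bash
cat >> h.py <<'E'
def go(p,yaw=None):
    "print tool-frame shift and turn (deg) from the present pose to p, tool-down yaw (deg); returns rows needed"
    s=st();M=R.from_rotvec(s['tool_rot']).as_matrix();d=M.T@(np.array(p)-s['position']);w=np.zeros(3)
    if yaw is not None:
        c,t=np.cos(np.radians(yaw)),np.sin(np.radians(yaw))
        w=np.degrees(R.from_matrix(M.T@np.array([[c,t,0],[t,-c,0],[0,0,-1]])).as_rotvec())
    print('go',np.round(d,4),np.round(w,1),'rows',round(max(np.linalg.norm(d)/.0417,np.linalg.norm(w)/7.16),1))
E
python3 -m handwheel '[{"x":0.03,"y":-0.01,"z":-0.08},{"x":0.07,"y":-0.028,"z":-0.08},{"x":0.11,"y":-0.044,"z":-0.08},{"x":0.15,"y":-0.06,"z":-0.08},{"x":0.19,"y":-0.076,"z":-0.08},{"x":0.23,"y":-0.092,"z":-0.08},{"x":0.27,"y":-0.108,"z":-0.08},{"x":0.31,"y":-0.124,"z":-0.08},{"x":0.345,"y":-0.138,"z":-0.08},{"x":0.363,"y":-0.145,"z":-0.08}]'
python3 -m handwheel '[{"wz":0},{"wz":0}]'
python3 - <<'E'
from h import *
print(grab('wrist','w1.png')['K'])
s=st();print(s['joint_positions'])
go((.60,-.015,.30),10.8)
E
```

```text
[[384.56477957   0.         319.1224035 ]
 [  0.         384.56477957 242.55226036]
 [  0.           0.           1.        ]]
[ 1.21610109  0.32153784 -0.07010947  1.45122592  0.02259697  1.37080305
 -0.05692266]
go [ 0.5543 -0.4195 -0.0777] [-0.1  0.  10.3] rows 16.8invalid input at $[0]: expected keys x, y, z, wx, wy, wz
invalid input at $[0]: expected keys x, y, z, wx, wy, wz
```

View pics/w1.png

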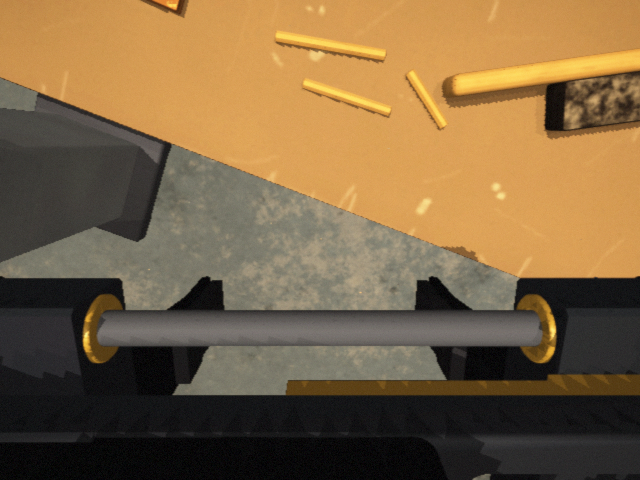

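The wrist camera sees ahead of the tool (rows 0–270), with the fingers at row 300. Rows need all six keys, so I'll retry.

```bash
python3 -m handwheel '[{"x":0.03,"y":-0.01,"z":-0.03,"wx":0,"wy":0,"wz":0},{"x":0.07,"y":-0.03,"z":-0.06,"wx":0,"wy":0,"wz":0},{"x":0.11,"y":-0.05,"z":-0.08,"wx":0,"wy":0,"wz":0},{"x":0.15,"y":-0.07,"z":-0.08,"wx":0,"wy":0,"wz":0},{"x":0.19,"y":-0.09,"z":-0.08,"wx":0,"wy":0,"wz":0},{"x":0.22,"y":-0.11,"z":-0.08,"wx":0,"wy":0,"wz":0},{"x":0.25,"y":-0.13,"z":-0.08,"wx":0,"wy":0,"wz":0},{"x":0.28,"y":-0.15,"z":-0.08,"wx":0,"wy":0,"wz":0},{"x":0.29,"y":-0.15,"z":-0.08,"wx":0,"wy":0,"wz":0},{"x":0.29,"y":-0.15,"z":-0.08,"wx":0,"wy":0,"wz":0}]'
python3 - <<'E'
from h import *
grab('wrist','w2.png')
s=st();print(s['joint_positions'],s['position'],s['ft_force'])
go((.517,-.031,.30),10.8)
E
```

```text
time: 1.03
position: [0.4553, -0.3559, 0.3027]
tool_rot: [-3.084, -0.592, -0.004]
ft_force: [-0.0, -0.4, 0.6]
grip_width: 0.998
grip_force: 0.0
[ 0.86816642  0.15349786 -0.27568298  1.50128573  0.04124947  1.49240326
 -0.60378235] [ 0.45273023 -0.35917286  0.30258071] [-0.01386966 -0.62547774 -0.16803843]
go [ 0.1799 -0.2819  0.0027] [-0.  -0.  10.7] rows 8.0
```

View pics/w2.png

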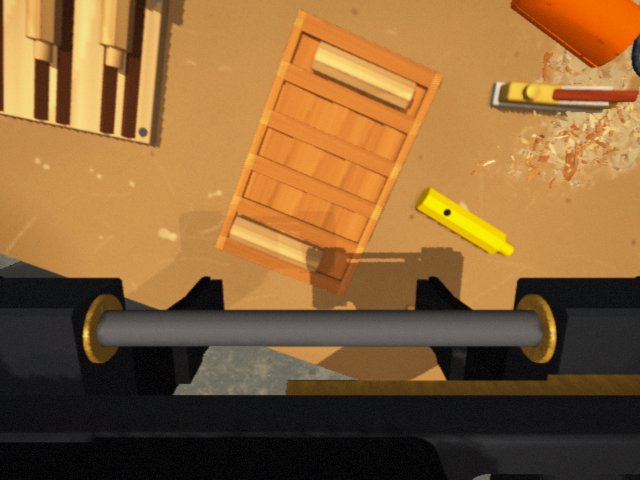

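The rack is in full view: far blank (316–412, 45–105), near blank (232–322, 218–270), and the yellow look-alike at (465,222). Next I'll move over the jig.

```bash
python3 -m handwheel '[{"x":0.02,"y":-0.03,"z":0,"wx":0,"wy":0,"wz":5},{"x":0.04,"y":-0.06,"z":0,"wx":0,"wy":0,"wz":10.7},{"x":0.06,"y":-0.095,"z":0,"wx":0,"wy":0,"wz":10.7},{"x":0.085,"y":-0.13,"z":0,"wx":0,"wy":0,"wz":10.7},{"x":0.105,"y":-0.165,"z":0,"wx":0,"wy":0,"wz":10.7},{"x":0.13,"y":-0.2,"z":0,"wx":0,"wy":0,"wz":10.7},{"x":0.15,"y":-0.24,"z":0,"wx":0,"wy":0,"wz":10.7},{"x":0.17,"y":-0.27,"z":0,"wx":0,"wy":0,"wz":10.7},{"x":0.18,"y":-0.28,"z":0,"wx":0,"wy":0,"wz":10.7},{"x":0.18,"y":-0.28,"z":0,"wx":0,"wy":0,"wz":10.7}]'
python3 - <<'E'
from h import *
np.set_printoptions(precision=4,suppress=True)
grab('wrist','w3.png')
s=st();print(s['joint_positions'],s['position'],s['ft_force'])
g=lambda u,z:onz('w2',u,z)
print('rack',[g(u,.013) for u in((301,12),(440,77),(339,293),(219,245))])
print('bl tops',[g(u,.034) for u in((319,55),(413,96),(234,228),(322,264))])
print('tri',[tri([('w2',a),('top0',b)]) for a,b in (((301,12),(389,193)),((440,77),(450,192)),((366,76),(422.5,204.7)),((277,246),(418,282)))])
E
```

```text
time: 1.92
position: [0.5182, -0.0323, 0.3028]
tool_rot: [-3.127, -0.294, -0.001]
ft_force: [0.3, -0.1, 0.2]
grip_width: 1.002
grip_force: 0.0
[ 0.5463  0.0373 -0.541   1.6278  0.0199  1.482  -1.3831] [ 0.5178 -0.0355  0.3025] [-0.4643 -1.0024  0.0907]
rack [array([ 0.6361, -0.2624,  0.013 ]), array([ 0.633 , -0.4263,  0.013 ]), array([ 0.359, -0.42 ,  0.013]), array([ 0.3628, -0.2606,  0.013 ])]
bl tops [array([ 0.6007, -0.2969,  0.034 ]), array([ 0.6004, -0.4036,  0.034 ]), array([ 0.3956, -0.2736,  0.034 ]), array([ 0.3928, -0.3834,  0.034 ])]
tri [array([ 0.6355, -0.2634,  0.0186]), array([ 0.6444, -0.4382, -0.0313]), array([ 0.5983, -0.3496,  0.0387]), array([ 0.3919, -0.3274,  0.0289])]
```

View pics/w3.png

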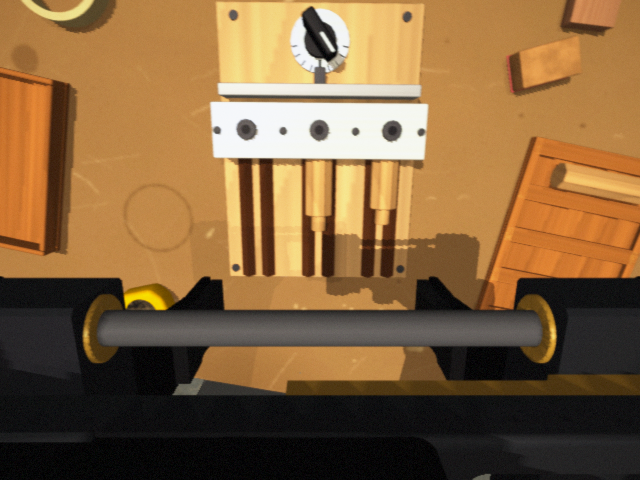

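The view is square to the jig. The middle rung has its shoulder at (318,214) and tenon end at (318,231). The right rung has its shoulder at (382,208) and tenon end at (382,224). The dial is at (320,40), with its pointer at the lower right (333,56).

```bash
cat >> h.py <<'E'
JO=np.array([.627,-.011]);JY=10.8
def jig(p):
    c,s=np.cos(np.radians(JY)),np.sin(np.radians(JY));d=np.array(p)[:2]-JO;return np.array([c*d[0]+s*d[1],-s*d[0]+c*d[1]])
def wld(x,y,z):
    c,s=np.cos(np.radians(JY)),np.sin(np.radians(JY));return np.array([JO[0]+c*x-s*y,JO[1]+s*x+c*y,z])
E
python3 - <<'E'
from h import *
np.set_printoptions(precision=4,suppress=True)
g=lambda u,z:onz('w3',u,z)
# fit jig pose from several w3 points
obs=[((211,160),.066,(-58,107)),((425,160),.066,(-58,-107)),((246,130),.072,(-31,72)),((319,130),.072,(-31,0)),((392,130),.072,(-31,-72)),((228,276),.02,(-202,108)),((413,276),.02,(-202,-108)),((217,2),.02,(98,108)),((425,4),.02,(98,-108)),((320,40),.026,(60,0))]
P=np.array([g(u,z)[:2] for u,z,_ in obs]);Q=np.array([q for *_,q in obs])/1000
mp,mq=P.mean(0),Q.mean(0);H=(Q-mq).T@(P-mp);a=np.arctan2(H[0,1]-H[1,0],H[0,0]+H[1,1])
c,s=np.cos(a),np.sin(a);t=mp-np.array([[c,-s],[s,c]])@mq
print('jig yaw',np.degrees(a),'origin',t);r=P-(Q@np.array([[c,s],[-s,c]])+t);print(r*1000)
import h;h.JO=t;h.JY=np.degrees(a)
for u,z in(((318,214),.045),((318,231),.036),((382,208),.045),((382,224),.036),((334,57),.0645),((308,12),.0645)):print(u,jig(g(u,z))*1000)
print('tri tenon ends/shoulders',tri([('w3',(318,231)),('top0',(240+238/3.6,150+352/3.6))]),tri([('w3',(382,209)),('top0',(240+328/3.6,150+293/3.6))]),tri([('w3',(392,130)),('top0',(240+306/3.6,150+181/3.6))]))
i=cv2.imread('pics/w3.png')
cv2.imwrite('pics/c3.png',np.hstack([cv2.resize(i[0:100,270:370],(400,400),interpolation=2),cv2.resize(i[145:245,285:410][:, :125],(400,320),interpolation=2)[:400] if 0 else cv2.resize(i[145:245,300:400],(400,400),interpolation=2)]))
E
```

```text
jig yaw 10.623266793024834 origin [ 0.6276 -0.0111]
[[-2.2057  2.901 ]
 [-1.25   -0.1781]
 [ 0.4339  0.3595]
 [ 0.4789  0.7702]
 [ 0.5214  1.1937]
 [ 0.7609  3.9662]
 [ 3.0717 -6.0613]
 [-0.2738 -2.3323]
 [-2.1361 -0.5435]
 [ 0.5989 -0.0754]]
(318, 214) [-118.8563    1.655 ]
(318, 231) [-140.2108    1.6646]
(382, 208) [-112.0255  -68.8856]
(382, 224) [-131.911   -71.1591]
(334, 57) [ 36.8349 -13.5504]
(308, 12) [75.2264 11.0787]
tri tenon ends/shoulders [ 0.49   -0.035   0.0384] [ 0.5301 -0.1009  0.0457] [ 0.6118 -0.0882  0.0627]
```

View pics/c3.png

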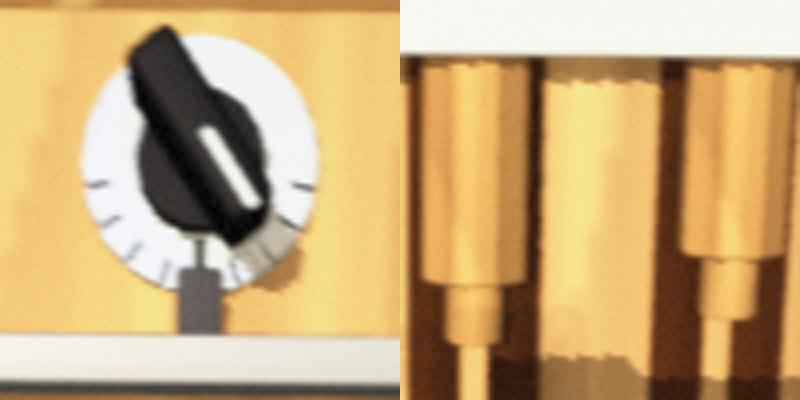

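The dial reads about +33° (0.58 rad), the rung heights check out, and the jig yaw is 10.7°. Next: grasp the middle rung at jig x = -90 mm.

```bash
sed -i 's/^JO=.*/JO=np.array([.6276,-.0111]);JY=10.7/' h.py; python3 - <<'E'
from h import *
go(wld(-.09,.0005,.10),10.7);go(wld(-.09,.0005,.03),10.7)
E
```

```text
go [ 0.0225 -0.0043  0.2025] [ 0.   0.  -0.2] rows 4.9
go [ 0.0225 -0.0044  0.2725] [ 0.   0.  -0.2] rows 6.6
```

```bash
python3 -m handwheel '[{"x":0.01,"y":-0.004,"z":0.04,"wx":0,"wy":0,"wz":0},{"x":0.02,"y":-0.004,"z":0.08,"wx":0,"wy":0,"wz":0},{"x":0.0225,"y":-0.0043,"z":0.12,"wx":0,"wy":0,"wz":0},{"x":0.0225,"y":-0.0043,"z":0.16,"wx":0,"wy":0,"wz":0},{"x":0.0225,"y":-0.0043,"z":0.19,"wx":0,"wy":0,"wz":0},{"x":0.0225,"y":-0.0043,"z":0.21,"wx":0,"wy":0,"wz":0},{"x":0.0225,"y":-0.0043,"z":0.21,"wx":0,"wy":0,"wz":0},{"x":0.0225,"y":-0.0043,"z":0.21,"wx":0,"wy":0,"wz":0}]' 0.05 25
python3 - <<'E'
from h import *
s=st();print(jig(s['position']),s['position'],s['grip_width'],s['ft_force'])
grab('wrist','w4.png')
go(wld(-.09,.0005,.03),10.7)
i=cv2.imread('pics/w4.png');a=i[0:300,160:480];cv2.imwrite('pics/c4.png',cv2.resize(a,None,fx=1.8,fy=1.8))
E
```

```text
time: 2.63
position: [0.5381, -0.0303, 0.0916]
tool_rot: [3.129, 0.28, -0.004]
ft_force: [1.4, -0.2, 0.1]
grip_width: 0.586
grip_force: 0.0
[-0.09153119 -0.00219563] [ 0.53806793 -0.03025175  0.09163818] 0.5855526237089701 [ 1.39990468 -0.21280462  0.08230296]
go [-0.     -0.0025  0.0633] [ 0.1 -0.  -0.4] rows 1.5
```

View pics/c4.png

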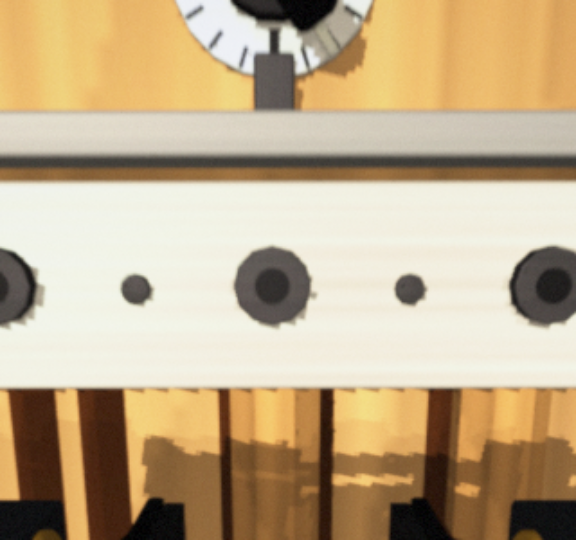

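The rung is centred about 2.5 mm to the left of the fingers, matching the pose reading. Descending with that correction.

```bash
python3 -m handwheel '[{"x":0,"y":-0.0025,"z":0.03,"wx":0,"wy":0,"wz":0},{"x":0,"y":-0.0025,"z":0.05,"wx":0,"wy":0,"wz":0},{"x":0,"y":-0.0025,"z":0.0625,"wx":0,"wy":0,"wz":0},{"x":0,"y":-0.0025,"z":0.0625,"wx":0,"wy":0,"wz":0},{"x":0,"y":-0.0025,"z":0.0625,"wx":0,"wy":0,"wz":0},{"x":0,"y":-0.0025,"z":0.0625,"wx":0,"wy":0,"wz":0}]'
python3 - <<'E'
from h import *
s=st();print(jig(s['position']),s['position'],s['grip_width'],s['ft_force']);go(wld(-.09,.0,.03),10.7)
E
```

```text
time: 3.18
position: [0.5402, -0.0254, 0.0319]
tool_rot: [3.128, 0.285, 0.005]
ft_force: [0.2, 0.3, 0.6]
grip_width: 0.577
grip_force: 0.0
[-0.08855711  0.00219458] [ 0.54017519 -0.02538568  0.03188032] 0.5772206277543602 [0.16614476 0.2761652  0.61563194]
go [-0.0014  0.0022  0.0019] [ 0.1 -0.2 -0.3] rows 0.1
```

```bash
python3 -m handwheel '[{"x":0,"y":0.002,"z":0.001,"wx":0,"wy":0,"wz":0},{"x":0,"y":0.002,"z":0.001,"wx":0,"wy":0,"wz":0},{"x":0,"y":0.002,"z":0.001,"wx":0,"wy":0,"wz":0}]' - 
python3 -m handwheel '[{"x":0,"y":0,"z":0,"wx":0,"wy":0,"wz":0},{"x":0,"y":0,"z":0,"wx":0,"wy":0,"wz":0},{"x":0,"y":0,"z":0,"wx":0,"wy":0,"wz":0},{"x":0,"y":0,"z":0,"wx":0,"wy":0,"wz":0},{"x":0,"y":0,"z":0,"wx":0,"wy":0,"wz":0},{"x":0,"y":0,"z":0,"wx":0,"wy":0,"wz":0}]' 0.015 25
python3 -m handwheel '[{"x":0,"y":0,"z":0,"wx":0,"wy":0,"wz":0},{"x":-0.01,"y":0,"z":-0.001,"wx":0,"wy":0,"wz":0},{"x":-0.02,"y":0,"z":-0.001,"wx":0,"wy":0,"wz":0},{"x":-0.03,"y":0,"z":-0.001,"wx":0,"wy":0,"wz":0},{"x":-0.04,"y":0,"z":-0.001,"wx":0,"wy":0,"wz":0},{"x":-0.05,"y":0,"z":-0.001,"wx":0,"wy":0,"wz":0},{"x":-0.06,"y":0,"z":-0.001,"wx":0,"wy":0,"wz":0},{"x":-0.063,"y":0,"z":-0.001,"wx":0,"wy":0,"wz":0},{"x":-0.063,"y":0,"z":-0.001,"wx":0,"wy":0,"wz":0},{"x":-0.063,"y":0,"z":-0.001,"wx":0,"wy":0,"wz":0}]'
python3 - <<'E'
from h import *
s=st();print(jig(s['position']),s['position'],s['grip_width'],s['ft_force'],s['joint_positions'])
go((.475,.40,.14),-1)
E
```

```text
time: 3.43
position: [0.5396, -0.0274, 0.0298]
tool_rot: [3.128, 0.285, 0.002]
ft_force: [-0.5, -0.8, -0.4]
grip_width: 0.576
grip_force: 0.0
time: 3.93
position: [0.5388, -0.0264, 0.0291]
tool_rot: [-3.128, -0.286, 0.0]
ft_force: [-1.2, 1.2, 1.3]
grip_width: 0.32
grip_force: 25.0
time: 4.77
position: [0.4768, -0.0387, 0.0301]
tool_rot: [3.128, 0.285, -0.0]
ft_force: [0.7, 0.2, -0.9]
grip_width: 0.321
grip_force: 25.0
[-0.15332694  0.00083784] [ 0.47678343 -0.03874442  0.03013934] 0.3205182679021294 [ 0.6753127   0.16642446 -0.88360122] [ 0.53831453  0.19099463 -0.547913    2.05702479  0.12494257  0.92472033
 -1.4659539 ]
go [ 0.0776 -0.4318 -0.1101] [ 0.   0.  11.4] rows 10.8
```

The rung is held at a width of 28 mm. Lifting it and carrying it to the tray.

```bash
python3 -m handwheel '[{"x":0,"y":0,"z":-0.03,"wx":0,"wy":0,"wz":0},{"x":0,"y":0,"z":-0.07,"wx":0,"wy":0,"wz":0},{"x":0.01,"y":-0.03,"z":-0.1,"wx":0,"wy":0,"wz":1},{"x":0.02,"y":-0.07,"z":-0.11,"wx":0,"wy":0,"wz":2},{"x":0.03,"y":-0.11,"z":-0.11,"wx":0,"wy":0,"wz":4},{"x":0.04,"y":-0.15,"z":-0.11,"wx":0,"wy":0,"wz":6},{"x":0.05,"y":-0.19,"z":-0.11,"wx":0,"wy":0,"wz":8},{"x":0.06,"y":-0.23,"z":-0.11,"wx":0,"wy":0,"wz":10},{"x":0.065,"y":-0.27,"z":-0.11,"wx":0,"wy":0,"wz":11},{"x":0.07,"y":-0.3,"z":-0.11,"wx":0,"wy":0,"wz":11}]'
python3 - <<'E'
from h import *
s=st();print(s['joint_positions'])
go((.48,.40,.14),-1)
E
```

```text
time: 5.6
position: [0.491, 0.2735, 0.1402]
tool_rot: [-3.139, 0.013, -0.0]
ft_force: [-0.2, 0.3, -0.6]
grip_width: 0.319
grip_force: 25.0
[ 0.1211386   0.27397331 -0.77673388  1.75752766  0.20378459  1.19207411
 -2.29164627]
go [-0.012  -0.1264  0.0004] [-0.1 -0.   0.5] rows 3.0
```

```bash
python3 -m handwheel '[{"x":-0.005,"y":-0.04,"z":0,"wx":0,"wy":0,"wz":0},{"x":-0.01,"y":-0.08,"z":0,"wx":0,"wy":0,"wz":0},{"x":-0.012,"y":-0.115,"z":0,"wx":0,"wy":0,"wz":0},{"x":-0.012,"y":-0.126,"z":0.02,"wx":0,"wy":0,"wz":0},{"x":-0.012,"y":-0.126,"z":0.05,"wx":0,"wy":0,"wz":0},{"x":-0.012,"y":-0.126,"z":0.08,"wx":0,"wy":0,"wz":0},{"x":-0.012,"y":-0.126,"z":0.1,"wx":0,"wy":0,"wz":0},{"x":-0.012,"y":-0.126,"z":0.1,"wx":0,"wy":0,"wz":0},{"x":-0.012,"y":-0.126,"z":0.1,"wx":0,"wy":0,"wz":0}]'
python3 - <<'E'
from h import *
s=st();print(s['joint_positions'])
go((.48,.40,.015),-1);grab('scene','s5.png')
i=cv2.imread('pics/s5.png')[310:480,60:340];cv2.imwrite('pics/c5.png',cv2.resize(i,None,fx=2.5,fy=2.5))
E
```

```text
time: 6.35
position: [0.4804, 0.395, 0.0389]
tool_rot: [3.14, -0.016, -0.004]
ft_force: [0.0, 0.7, 0.3]
grip_width: 0.319
grip_force: 25.0
[-0.1514323   0.52368364 -0.73635927  1.69448516  0.39000836  1.0786189
 -2.59052469]
go [-0.0004 -0.0051  0.0239] [0.1 0.1 0.4] rows 0.6
```

View pics/c5.png

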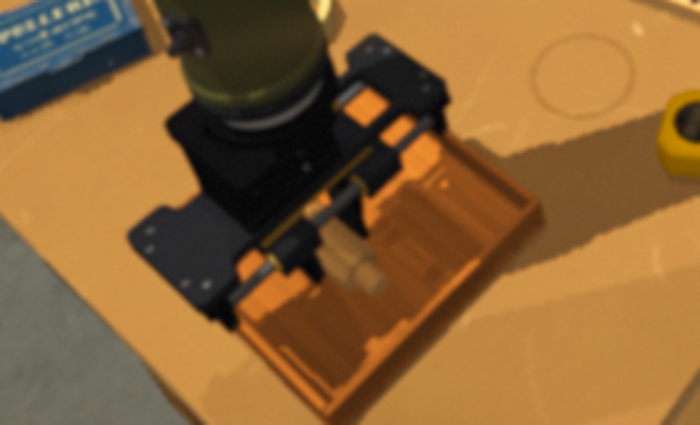

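The rung sits inside the tray, clear of its walls. Lowering, releasing and rising.

```bash
python3 -m handwheel '[{"x":0,"y":-0.003,"z":0.01,"wx":0,"wy":0,"wz":0},{"x":0,"y":-0.003,"z":0.018,"wx":0,"wy":0,"wz":0},{"x":0,"y":-0.003,"z":0.023,"wx":0,"wy":0,"wz":0},{"x":0,"y":-0.003,"z":0.024,"wx":0,"wy":0,"wz":0},{"x":0,"y":-0.003,"z":0.024,"wx":0,"wy":0,"wz":0}]'
python3 -m handwheel '[{"x":0,"y":0,"z":0,"wx":0,"wy":0,"wz":0},{"x":0,"y":0,"z":0,"wx":0,"wy":0,"wz":0},{"x":0,"y":0,"z":0,"wx":0,"wy":0,"wz":0},{"x":0,"y":0,"z":0,"wx":0,"wy":0,"wz":0},{"x":0,"y":0,"z":-0.03,"wx":0,"wy":0,"wz":0},{"x":0,"y":0,"z":-0.06,"wx":0,"wy":0,"wz":0},{"x":0,"y":0,"z":-0.1,"wx":0,"wy":0,"wz":0},{"x":0,"y":0.03,"z":-0.14,"wx":0,"wy":0,"wz":0},{"x":0,"y":0.06,"z":-0.14,"wx":0,"wy":0,"wz":-2},{"x":0,"y":0.1,"z":-0.14,"wx":0,"wy":0,"wz":-4}]' 0.05
python3 - <<'E'
from h import *
go(wld(-.088,-.0715,.14),10.7)
E
```

```text
time: 6.82
position: [0.4806, 0.3981, 0.0156]
tool_rot: [3.141, -0.016, -0.001]
ft_force: [0.8, 0.8, -0.5]
grip_width: 0.322
grip_force: 25.0
time: 7.65
position: [0.4806, 0.3012, 0.1599]
tool_rot: [-3.136, -0.103, -0.01]
ft_force: [0.9, -0.2, -0.1]
grip_width: 0.572
grip_force: 0.0
go [0.0472 0.403  0.0186] [-0.2 -0.4 -6.9] rows 9.7
```

```bash
python3 -m handwheel '[{"x":0.005,"y":0.04,"z":0,"wx":0,"wy":0,"wz":-1},{"x":0.01,"y":0.08,"z":0,"wx":0,"wy":0,"wz":-2},{"x":0.015,"y":0.12,"z":0,"wx":0,"wy":0,"wz":-3},{"x":0.02,"y":0.16,"z":0,"wx":0,"wy":0,"wz":-4},{"x":0.025,"y":0.2,"z":0,"wx":0,"wy":0,"wz":-5},{"x":0.03,"y":0.24,"z":0,"wx":0,"wy":0,"wz":-6},{"x":0.035,"y":0.28,"z":0,"wx":0,"wy":0,"wz":-6.9},{"x":0.04,"y":0.32,"z":0,"wx":0,"wy":0,"wz":-6.9},{"x":0.047,"y":0.36,"z":0,"wx":0,"wy":0,"wz":-6.9},{"x":0.047,"y":0.39,"z":0.01,"wx":0,"wy":0,"wz":-6.9}]'
python3 -m handwheel '[{"x":0,"y":0.008,"z":0.02,"wx":0,"wy":0,"wz":0},{"x":0,"y":0.01,"z":0.05,"wx":0,"wy":0,"wz":0},{"x":0,"y":0.01,"z":0.06,"wx":0,"wy":0,"wz":0},{"x":0,"y":0.01,"z":0.06,"wx":0,"wy":0,"wz":0},{"x":0,"y":0.01,"z":0.06,"wx":0,"wy":0,"wz":0},{"x":0,"y":0.01,"z":0.06,"wx":0,"wy":0,"wz":0}]'
python3 - <<'E'
from h import *
s=st();print(jig(s['position']),s['joint_positions'])
go(wld(-.088,-.0715,.03),10.7);grab('wrist','w6.png')
# rung sides in the picture on a row just under the bridge
i=cv2.imread('pics/w6.png');g=i[245,:,:].sum(1);print([ (c,int(g[c])) for c in range(250,390,5)])
E
```

```text
time: 8.48
position: [0.5523, -0.0925, 0.1482]
tool_rot: [3.126, 0.278, 0.008]
ft_force: [0.2, -0.0, 1.4]
grip_width: 0.578
grip_force: 0.0
time: 8.98
position: [0.5531, -0.0969, 0.0877]
tool_rot: [3.128, 0.285, 0.004]
ft_force: [-0.6, -0.4, 0.4]
grip_width: 0.575
grip_force: 0.0
[-0.0891925 -0.0705119] [ 0.61753996  0.28834497 -0.56324817  1.81799493  0.17308651  1.08165965
 -1.39722129]
go [0.0011 0.0009 0.0577] [ 0.  -0.1 -0.3] rows 1.4
[(250, 422), (255, 569), (260, 562), (265, 549), (270, 531), (275, 490), (280, 508), (285, 298), (290, 101), (295, 475), (300, 448), (305, 441), (310, 518), (315, 547), (320, 533), (325, 507), (330, 449), (335, 375), (340, 357), (345, 121), (350, 150), (355, 480), (360, 450), (365, 466), (370, 478), (375, 434), (380, 351), (385, 368)]
```

The rung is centred under the fingers (columns 293–343). Descending, gripping and pulling it back.

```bash
python3 -m handwheel '[{"x":0.001,"y":0,"z":0.03,"wx":0,"wy":0,"wz":0},{"x":0.001,"y":0,"z":0.05,"wx":0,"wy":0,"wz":0},{"x":0.001,"y":0,"z":0.057,"wx":0,"wy":0,"wz":0},{"x":0.001,"y":0,"z":0.058,"wx":0,"wy":0,"wz":0},{"x":0.001,"y":0,"z":0.058,"wx":0,"wy":0,"wz":0},{"x":0.001,"y":0,"z":0.058,"wx":0,"wy":0,"wz":0}]'
python3 -m handwheel '[{"x":0,"y":0,"z":0,"wx":0,"wy":0,"wz":0},{"x":0,"y":0,"z":0,"wx":0,"wy":0,"wz":0},{"x":0,"y":0,"z":0,"wx":0,"wy":0,"wz":0},{"x":0,"y":0,"z":0,"wx":0,"wy":0,"wz":0},{"x":0,"y":0,"z":0,"wx":0,"wy":0,"wz":0},{"x":0,"y":0,"z":0,"wx":0,"wy":0,"wz":0}]' 0.015 25
python3 -m handwheel '[{"x":0,"y":0,"z":-0.001,"wx":0,"wy":0,"wz":0},{"x":-0.01,"y":0,"z":-0.001,"wx":0,"wy":0,"wz":0},{"x":-0.02,"y":0,"z":-0.001,"wx":0,"wy":0,"wz":0},{"x":-0.03,"y":0,"z":-0.001,"wx":0,"wy":0,"wz":0},{"x":-0.04,"y":0,"z":-0.001,"wx":0,"wy":0,"wz":0},{"x":-0.05,"y":0,"z":-0.001,"wx":0,"wy":0,"wz":0},{"x":-0.06,"y":0,"z":-0.001,"wx":0,"wy":0,"wz":0},{"x":-0.068,"y":0,"z":-0.001,"wx":0,"wy":0,"wz":0},{"x":-0.07,"y":0,"z":-0.001,"wx":0,"wy":0,"wz":0},{"x":-0.07,"y":0,"z":-0.001,"wx":0,"wy":0,"wz":0}]'
python3 - <<'E'
from h import *
s=st();print(jig(s['position']),s['joint_positions'])
go((.477,.32,.14),-1)
E
```

```text
time: 9.53
position: [0.5542, -0.0977, 0.0298]
tool_rot: [3.128, 0.283, 0.004]
ft_force: [0.8, 0.1, -0.4]
grip_width: 0.575
grip_force: 0.0
time: 10.03
position: [0.5529, -0.097, 0.0285]
tool_rot: [-3.128, -0.283, -0.0]
ft_force: [-1.5, 1.6, 3.7]
grip_width: 0.316
grip_force: 25.0
time: 10.87
position: [0.4826, -0.1105, 0.0292]
tool_rot: [3.129, 0.282, -0.003]
ft_force: [-2.1, 3.3, 4.2]
grip_width: 0.319
grip_force: 25.0
[-0.1609743  -0.07073715] [ 0.68428149  0.23101534 -0.55765223  2.01768674  0.15219464  0.93425373
 -1.34348415]
go [ 0.0713 -0.4245 -0.1111] [ 0.   0.1 11.3] rows 10.7
```

```bash
python3 -m handwheel '[{"x":0,"y":0,"z":-0.03,"wx":0,"wy":0,"wz":0},{"x":0,"y":0,"z":-0.07,"wx":0,"wy":0,"wz":0},{"x":0.01,"y":-0.03,"z":-0.1,"wx":0,"wy":0,"wz":1},{"x":0.02,"y":-0.07,"z":-0.11,"wx":0,"wy":0,"wz":2},{"x":0.03,"y":-0.11,"z":-0.11,"wx":0,"wy":0,"wz":4},{"x":0.04,"y":-0.15,"z":-0.11,"wx":0,"wy":0,"wz":6},{"x":0.05,"y":-0.19,"z":-0.11,"wx":0,"wy":0,"wz":8},{"x":0.06,"y":-0.23,"z":-0.11,"wx":0,"wy":0,"wz":10},{"x":0.065,"y":-0.27,"z":-0.11,"wx":0,"wy":0,"wz":11},{"x":0.07,"y":-0.3,"z":-0.11,"wx":0,"wy":0,"wz":11}]'
python3 - <<'E'
from h import *
go((.477,.32,.14),-1)
E
```

```text
time: 11.7
position: [0.4984, 0.2007, 0.139]
tool_rot: [-3.141, 0.016, -0.0]
ft_force: [0.7, -0.1, -0.7]
grip_width: 0.321
grip_force: 25.0
go [-0.0226 -0.1191 -0.001 ] [-0.  -0.   0.4] rows 2.9
```

```bash
python3 -m handwheel '[{"x":-0.01,"y":-0.04,"z":0,"wx":0,"wy":0,"wz":0},{"x":-0.02,"y":-0.08,"z":0,"wx":0,"wy":0,"wz":0},{"x":-0.022,"y":-0.11,"z":0,"wx":0,"wy":0,"wz":0},{"x":-0.022,"y":-0.12,"z":0.02,"wx":0,"wy":0,"wz":0},{"x":-0.022,"y":-0.12,"z":0.05,"wx":0,"wy":0,"wz":0},{"x":-0.022,"y":-0.12,"z":0.08,"wx":0,"wy":0,"wz":0},{"x":-0.022,"y":-0.12,"z":0.1,"wx":0,"wy":0,"wz":0},{"x":-0.022,"y":-0.12,"z":0.115,"wx":0,"wy":0,"wz":0},{"x":-0.022,"y":-0.12,"z":0.122,"wx":0,"wy":0,"wz":0},{"x":-0.022,"y":-0.12,"z":0.123,"wx":0,"wy":0,"wz":0}]'
python3 -m handwheel '[{"x":0,"y":0,"z":0,"wx":0,"wy":0,"wz":0},{"x":0,"y":0,"z":0,"wx":0,"wy":0,"wz":0}]'
python3 - <<'E'
from h import *
s=st();print(s['position'],s['ft_force'],s['joint_positions'])
E
```

```text
time: 12.53
position: [0.478, 0.3168, 0.0145]
tool_rot: [3.14, -0.019, -0.003]
ft_force: [0.3, -0.4, -0.4]
grip_width: 0.321
grip_force: 25.0
time: 12.7
position: [0.4795, 0.3183, 0.0174]
tool_rot: [-3.141, 0.019, -0.003]
ft_force: [0.2, 0.6, -0.6]
grip_width: 0.318
grip_force: 25.0
[0.47952274 0.31826315 0.01736396] [ 0.1599125   0.55706361 -0.64087703] [ 0.01202537  0.46868782 -0.77496984  1.83016598  0.38653395  0.99734169
 -2.50535023]
```

```bash
python3 -m handwheel '[{"x":0,"y":0,"z":0.002,"wx":0,"wy":0,"wz":0},{"x":0,"y":0,"z":0.002,"wx":0,"wy":0,"wz":0}]'
python3 -m handwheel '[{"x":0,"y":0,"z":0,"wx":0,"wy":0,"wz":0},{"x":0,"y":0,"z":0,"wx":0,"wy":0,"wz":0},{"x":0,"y":0,"z":0,"wx":0,"wy":0,"wz":0},{"x":0,"y":0,"z":0,"wx":0,"wy":0,"wz":0},{"x":0,"y":0,"z":-0.03,"wx":0,"wy":0,"wz":0},{"x":0,"y":0,"z":-0.06,"wx":0,"wy":0,"wz":0},{"x":0,"y":0,"z":-0.1,"wx":0,"wy":0,"wz":0},{"x":0,"y":0.02,"z":-0.14,"wx":0,"wy":0,"wz":-5},{"x":0,"y":0.04,"z":-0.17,"wx":0,"wy":0,"wz":-10},{"x":0.01,"y":0.08,"z":-0.2,"wx":0,"wy":0,"wz":-15}]' 0.05
python3 - <<'E'
from h import *
go(wld(.01,0,.22),30)
E
```

```text
time: 12.87
position: [0.4791, 0.3179, 0.0149]
tool_rot: [-3.141, 0.019, -0.003]
ft_force: [1.0, 0.0, -1.2]
grip_width: 0.319
grip_force: 25.0
time: 13.7
position: [0.4844, 0.2484, 0.2119]
tool_rot: [-3.112, -0.409, -0.005]
ft_force: [1.1, -0.4, -0.1]
grip_width: 0.576
grip_force: 0.0
go [ 0.0813  0.2884 -0.0083] [ -0.1  -0.2 -15. ] rows 7.2
```

```bash
python3 -m handwheel '[{"x":0.01,"y":0.04,"z":0,"wx":0,"wy":0,"wz":-3},{"x":0.02,"y":0.08,"z":0,"wx":0,"wy":0,"wz":-6},{"x":0.03,"y":0.12,"z":0,"wx":0,"wy":0,"wz":-9},{"x":0.04,"y":0.16,"z":0,"wx":0,"wy":0,"wz":-12},{"x":0.055,"y":0.2,"z":0,"wx":0,"wy":0,"wz":-15},{"x":0.07,"y":0.24,"z":0,"wx":0,"wy":0,"wz":-15},{"x":0.08,"y":0.27,"z":0,"wx":0,"wy":0,"wz":-15},{"x":0.081,"y":0.288,"z":-0.008,"wx":0,"wy":0,"wz":-15},{"x":0.081,"y":0.288,"z":-0.008,"wx":0,"wy":0,"wz":-15},{"x":0.081,"y":0.288,"z":-0.008,"wx":0,"wy":0,"wz":-15}]'
python3 - <<'E'
from h import *
s=st();print(jig(s['position']),s['position'][2],s['joint_positions'])
grab('wrist','w7.png');grab('top','t7.png')
a=cv2.imread('pics/w7.png')[0:300,140:500];b=cv2.imread('pics/t7.png')[195:300,110:210]
cv2.imwrite('pics/c7.png',np.hstack([cv2.resize(a,(480,400)),cv2.resize(b,(320,400))]))
E
```

```text
time: 14.53
position: [0.6359, -0.0153, 0.2164]
tool_rot: [-3.04, -0.791, -0.0]
ft_force: [-0.4, 0.1, -0.1]
grip_width: 0.576
grip_force: 0.0
[ 0.00733663 -0.00565821] 0.21643352824303494 [ 0.56104466  0.38489901 -0.75156325  1.47625943  0.26327882  1.38401334
 -1.26428274]
```

View pics/c7.png

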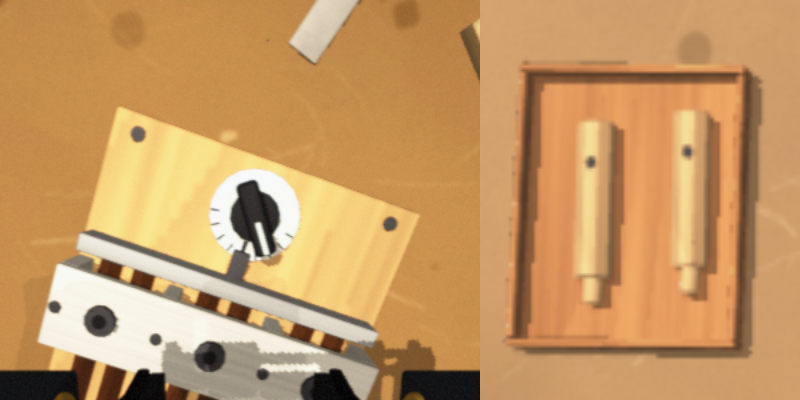

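Both rungs lie in the tray. The dial is at about (330,161) in the full picture, with the pointer stripe from roughly (332,165) to (340,190). Next I'll fit the stripe.

```bash
cat >> h.py <<'E'
def dial(f,z=.0645):
    "angle of the white pointer stripe (deg, jig) and its jig points"
    i=cv2.imread('pics/'+f+'.png');g=cv2.cvtColor(i,6)
    m=(cv2.resize(g,None,fx=4,fy=4,interpolation=2)<90).astype(np.uint8)
    c0=proj(f,wld(.06,0,.06))*4
    n,l,S,C=cv2.connectedComponentsWithStats(m)
    k=min((k for k in range(1,n) if S[k,4]>1500),key=lambda k:np.hypot(*(C[k]-c0)))
    cs,h=cv2.findContours((l==k).astype(np.uint8),cv2.RETR_CCOMP,cv2.CHAIN_APPROX_NONE)[:2]
    hole=max((cs[j] for j in range(len(cs)) if h[0][j][3]>=0),key=cv2.contourArea)
    r=cv2.boxPoints(cv2.minAreaRect(hole));e=[np.linalg.norm(r[0]-r[1]),np.linalg.norm(r[1]-r[2])]
    a,b=((r[0]+r[1])/2,(r[2]+r[3])/2) if e[0]<e[1] else ((r[1]+r[2])/2,(r[3]+r[0])/2)
    P=sorted([jig(onz(f,q/4,z))*1000 for q in(a,b)],key=lambda p:p[0])
    d=P[1]-P[0];print('stripe',np.round(P,1),'len/wid',np.round(np.sort(e)/4,1),'deg',np.degrees(np.arctan2(d[1],d[0])))
E
python3 - <<'E'
from h import *
dial('w7')
E
```

```text
Traceback (most recent call last):
  File "h.py", line 44, in dial
    hole=max((cs[j] for j in range(len(cs)) if h[0][j][3]>=0),key=cv2.contourArea)
ValueError: max() iterable argument is empty
```

```bash
python3 - <<'E'
s=open('h.py').read()
a=s.index("    cs,h=cv2");b=s.index("    r=cv2.boxPoints")
s=s[:a]+"""    cs,_=cv2.findContours((l==k).astype(np.uint8),cv2.RETR_EXTERNAL,cv2.CHAIN_APPROX_NONE)
    q=np.zeros_like(m);cv2.fillConvexPoly(q,cv2.convexHull(max(cs,key=cv2.contourArea)),1);q=cv2.erode(q,np.ones((9,9)))
    w=q&(cv2.resize(g,None,fx=4,fy=4,interpolation=2)>140).astype(np.uint8);n,l,S,C=cv2.connectedComponentsWithStats(w)
    print([list(x) for x in S[1:] if x[4]>40])
    k=min((k for k in range(1,n) if S[k,4]>150),key=lambda k:np.hypot(*(C[k]-c0)))
    hole=cv2.findNonZero((l==k).astype(np.uint8))
"""+s[b:];open('h.py','w').write(s)
E
python3 - <<'E'
from h import *
dial('w7');i=cv2.imread('pics/w7.png')[130:220,290:380];cv2.imwrite('pics/c8.png',cv2.resize(i,(540,540),interpolation=2))
E
```

```text
[[np.int32(1267), np.int32(581), np.int32(8), np.int32(23), np.int32(64)], [np.int32(1325), np.int32(667), np.int32(44), np.int32(96), np.int32(1926)], [np.int32(1379), np.int32(687), np.int32(10), np.int32(35), np.int32(167)], [np.int32(1303), np.int32(725), np.int32(20), np.int32(26), np.int32(195)]]
stripe [[ 42.6 -10.8]
 [ 58.7   0.5]] len/wid [ 5.1 24.5] deg 35.33337570973375
```

View pics/c8.png

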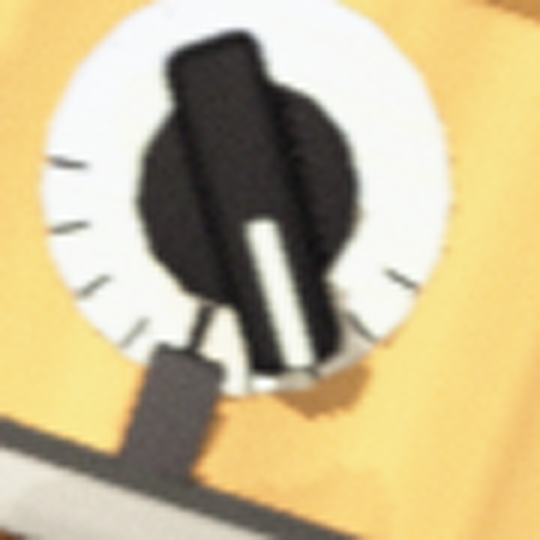

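The pointer stripe is enclosed at 35.3° (0.62 rad), and its line passes within about 1 mm of the given axis. The bar will be gripped at yaw 46°.

```bash
python3 - <<'E'
from h import *
go(wld(.0595,0,.10),46)
E
```

```text
go [0.0504 0.0146 0.1165] [ -0.1  -0.  -16.5] rows 3.1
```

```bash
python3 -m handwheel '[{"x":0.02,"y":0.005,"z":0.03,"wx":0,"wy":0,"wz":-6},{"x":0.04,"y":0.01,"z":0.06,"wx":0,"wy":0,"wz":-12},{"x":0.05,"y":0.0146,"z":0.09,"wx":0,"wy":0,"wz":-16.5},{"x":0.05,"y":0.0146,"z":0.11,"wx":0,"wy":0,"wz":-16.5},{"x":0.05,"y":0.0146,"z":0.116,"wx":0,"wy":0,"wz":-16.5},{"x":0.05,"y":0.0146,"z":0.116,"wx":0,"wy":0,"wz":-16.5},{"x":0.05,"y":0.0146,"z":0.116,"wx":0,"wy":0,"wz":-16.5},{"x":0.05,"y":0.0146,"z":0.116,"wx":0,"wy":0,"wz":-16.5}]' 0.045
python3 - <<'E'
from h import *
s=st();print(jig(s['position']));go(wld(.0595,0,.036),46)
E
```

```text
time: 15.3
position: [0.6872, -0.0016, 0.103]
tool_rot: [2.892, 1.224, 0.005]
ft_force: [-0.5, 0.3, 0.2]
grip_width: 0.513
grip_force: 0.0
[ 0.06031441 -0.00167885]
go [ 0.0002 -0.002   0.067 ] [ 0.1 -0.1 -0.1] rows 1.6
```

```bash
python3 -m handwheel '[{"x":0,"y":-0.001,"z":0.03,"wx":0,"wy":0,"wz":0},{"x":0,"y":-0.001,"z":0.055,"wx":0,"wy":0,"wz":0},{"x":0,"y":-0.001,"z":0.066,"wx":0,"wy":0,"wz":0},{"x":0,"y":-0.001,"z":0.066,"wx":0,"wy":0,"wz":0},{"x":0,"y":-0.001,"z":0.066,"wx":0,"wy":0,"wz":0},{"x":0,"y":-0.001,"z":0.066,"wx":0,"wy":0,"wz":0}]'
python3 -m handwheel '[{"x":0,"y":0,"z":0,"wx":0,"wy":0,"wz":0},{"x":0,"y":0,"z":0,"wx":0,"wy":0,"wz":0},{"x":0,"y":0,"z":0,"wx":0,"wy":0,"wz":0},{"x":0,"y":0,"z":0,"wx":0,"wy":0,"wz":0},{"x":0,"y":0,"z":0,"wx":0,"wy":0,"wz":0},{"x":0,"y":0,"z":0,"wx":0,"wy":0,"wz":0},{"x":0,"y":0,"z":0,"wx":0,"wy":0,"wz":0}]' 0.005 30
python3 - <<'E'
from h import *
s=st();print(jig(s['position']),s['position'][2],s['torque']);go(wld(.06,0,.036),10.7)
E
```

```text
time: 15.8
position: [0.687, -0.0014, 0.0369]
tool_rot: [2.893, 1.223, 0.005]
ft_force: [0.0, 0.0, 0.5]
grip_width: 0.517
grip_force: 0.0
time: 16.38
position: [0.685, -0.001, 0.0347]
tool_rot: [-2.893, -1.224, 0.001]
ft_force: [-2.8, 0.6, 2.4]
grip_width: 0.155
grip_force: 30.0
[ 0.05827366 -0.00077004] 0.03466479548745939 [0.12861308 0.51258664 0.08014948]
go [ 0.0019  0.0004 -0.0013] [-0.   0.  35.2] rows 4.9
```

Gripped (13.5 mm, bar width 14 mm). Turning clockwise by 35.3°.

```bash
python3 -m handwheel '[{"x":0,"y":0,"z":0,"wx":0,"wy":0,"wz":4},{"x":0,"y":0,"z":0,"wx":0,"wy":0,"wz":8},{"x":0,"y":0,"z":0,"wx":0,"wy":0,"wz":12},{"x":0,"y":0,"z":0,"wx":0,"wy":0,"wz":16},{"x":0,"y":0,"z":0,"wx":0,"wy":0,"wz":20},{"x":0,"y":0,"z":0,"wx":0,"wy":0,"wz":24},{"x":0,"y":0,"z":0,"wx":0,"wy":0,"wz":28},{"x":0,"y":0,"z":0,"wx":0,"wy":0,"wz":32},{"x":0,"y":0,"z":0,"wx":0,"wy":0,"wz":35},{"x":0,"y":0,"z":0,"wx":0,"wy":0,"wz":35.3}]'
python3 -m handwheel '[{"x":0,"y":0,"z":0,"wx":0,"wy":0,"wz":0},{"x":0,"y":0,"z":0,"wx":0,"wy":0,"wz":0},{"x":0,"y":0,"z":0,"wx":0,"wy":0,"wz":0}]'
python3 - <<'E'
from h import *
s=st();print(jig(s['position']),s['torque']);go(wld(.06,0,.036),10.7)
E
```

```text
time: 17.22
position: [0.6845, -0.0001, 0.0347]
tool_rot: [-3.127, -0.288, 0.003]
ft_force: [-4.5, 2.4, 2.8]
grip_width: 0.159
grip_force: 30.0
time: 17.47
position: [0.6845, -0.0001, 0.0347]
tool_rot: [-3.126, -0.292, 0.003]
ft_force: [-4.7, 3.8, 5.0]
grip_width: 0.157
grip_force: 30.0
[0.05793579 0.00025641] [ 0.61311763  1.05093689 -0.07351997]
go [ 0.0021  0.0003 -0.0013] [-0.1  0.1 -0. ] rows 0.1
```

Releasing, rising and backing off to check the pointer.

```bash
python3 -m handwheel '[{"x":0,"y":0,"z":0,"wx":0,"wy":0,"wz":0},{"x":0,"y":0,"z":0,"wx":0,"wy":0,"wz":0},{"x":0,"y":0,"z":0,"wx":0,"wy":0,"wz":0},{"x":0,"y":0,"z":-0.03,"wx":0,"wy":0,"wz":0},{"x":0,"y":0,"z":-0.07,"wx":0,"wy":0,"wz":0},{"x":-0.01,"y":0,"z":-0.1,"wx":0,"wy":0,"wz":0},{"x":-0.03,"y":0,"z":-0.12,"wx":0,"wy":0,"wz":0},{"x":-0.04,"y":0,"z":-0.125,"wx":0,"wy":0,"wz":0},{"x":-0.04,"y":0,"z":-0.125,"wx":0,"wy":0,"wz":0},{"x":-0.04,"y":0,"z":-0.125,"wx":0,"wy":0,"wz":0}]' 0.045
python3 - <<'E'
from h import *
grab('wrist','w9.png')
c=proj('w9',wld(.06,0,.03)).astype(int);print(c)
i=cv2.imread('pics/w9.png')[max(c[1]-75,0):c[1]+75,c[0]-75:c[0]+75];cv2.imwrite('pics/c9.png',cv2.resize(i,(560,560),interpolation=2))
dial('w9')
E
```

```text
time: 18.3
position: [0.646, -0.01, 0.159]
tool_rot: [3.127, 0.287, 0.0]
ft_force: [0.2, 0.1, -0.4]
grip_width: 0.515
grip_force: 0.0
[316 180]
[[np.int32(1303), np.int32(627), np.int32(26), np.int32(32), np.int32(161)], [np.int32(1206), np.int32(630), np.int32(13), np.int32(23), np.int32(79)], [np.int32(1295), np.int32(667), np.int32(280), np.int32(295), np.int32(38628)], [np.int32(1249), np.int32(753), np.int32(23), np.int32(122), np.int32(2635)], [np.int32(1183), np.int32(759), np.int32(50), np.int32(202), np.int32(5566)]]
stripe [[37.6  1.2]
 [58.1  1. ]] len/wid [ 5.5 30.2] deg -0.4134159001673596
```

View pics/c9.png

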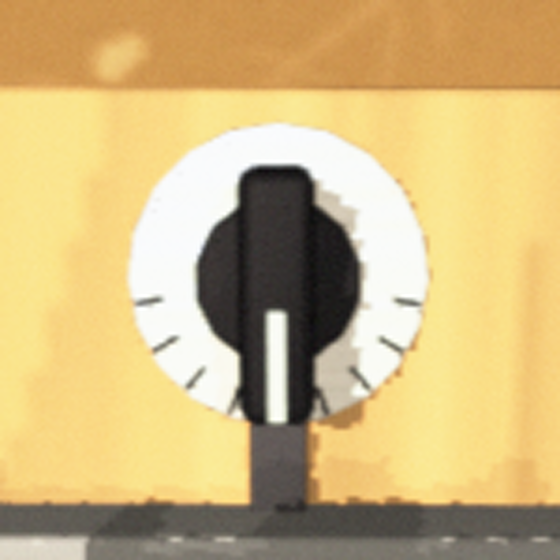

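The pointer sits on the zero mark (-0.4°). Next I'll recheck the blanks' positions from above, comparing colour masks then and now.

```bash
cat >> h.py <<'E'
def blanks(f,x0,y0,x1,y1,z=.034,amin=150,thr=25):
    i=cv2.imread('pics/'+f+'.png').astype(int)[y0:y1,x0:x1]
    lab=cv2.cvtColor(i.astype(np.uint8),cv2.COLOR_BGR2LAB).astype(int)
    m=((abs(lab-REF).sum(2))<thr).astype(np.uint8);m=cv2.morphologyEx(m,cv2.MORPH_CLOSE,np.ones((3,3)))
    n,l,S,C=cv2.connectedComponentsWithStats(m)
    for k in range(1,n):
        if S[k,4]>=amin:
            r=cv2.minAreaRect(cv2.findNonZero((l==k).astype(np.uint8)));b=cv2.boxPoints(r)+[x0,y0]
            W=np.array([onz(f,q,z)[:2] for q in b]);e=W[1]-W[0],W[2]-W[1];L=max(e,key=np.linalg.norm)
            print(f,'px',np.round(np.array(r[0])+[x0,y0],1),'ctr',np.round(W.mean(0),4),'size',np.round(sorted(map(np.linalg.norm,e)),3),'yaw',np.round(np.degrees(np.arctan2(L[1],L[0]))%180,1))
E
python3 - <<'E'
import h
from h import *
grab('top','t10.png')
for f in('top0','t10'):
    i=cv2.imread('pics/'+f+'.png');lab=cv2.cvtColor(i,cv2.COLOR_BGR2LAB)
    if f=='top0': h.REF=np.median(lab[202:208,408:436].reshape(-1,3),axis=0).astype(int);print(h.REF,lab[240,420])
    blanks(f,370,170,500,310)
go((.40,-.395,.20),90)
E
```

```text
[201 137 165] [165 151 169]
top0 px [421.5 202.5] ctr [ 0.6044 -0.348 ] size [0.014 0.105] yaw 88.4
top0 px [417. 280.] ctr [ 0.3967 -0.325 ] size [0.016 0.106] yaw 88.4
t10 px [421.4 204.9] ctr [ 0.5978 -0.3474] size [0.035 0.111] yaw 86.7
t10 px [416.4 281.1] ctr [ 0.3937 -0.3233] size [0.031 0.109] yaw 85.0
go [-0.3121  0.3342 -0.0418] [ -0.1   0.1 -79.5] rows 11.1
```

The blanks haven't moved. Heading to the far blank at yaw 90°, stopping short for a close look.

```bash
python3 - <<'E'
from h import *
go((.60,-.42,.20),89)
E
python3 -m handwheel '[{"x":0,"y":0.02,"z":-0.03,"wx":0,"wy":0,"wz":-5},{"x":-0.02,"y":0.05,"z":-0.04,"wx":0,"wy":0,"wz":-12},{"x":-0.03,"y":0.09,"z":-0.04,"wx":0,"wy":0,"wz":-19},{"x":-0.04,"y":0.13,"z":-0.04,"wx":0,"wy":0,"wz":-26},{"x":-0.06,"y":0.17,"z":-0.04,"wx":0,"wy":0,"wz":-33},{"x":-0.07,"y":0.21,"z":-0.04,"wx":0,"wy":0,"wz":-40},{"x":-0.09,"y":0.25,"z":-0.04,"wx":0,"wy":0,"wz":-47},{"x":-0.1,"y":0.29,"z":-0.04,"wx":0,"wy":0,"wz":-54},{"x":-0.11,"y":0.33,"z":-0.04,"wx":0,"wy":0,"wz":-61},{"x":-0.12,"y":0.37,"z":-0.04,"wx":0,"wy":0,"wz":-68}]' 0.05
python3 - <<'E'
from h import *
go((.60,-.42,.20),89);print(st()['joint_positions'])
E
```

```text
go [-0.1201  0.3953 -0.0422] [ -0.1   0.1 -78.5] rows 11.0
time: 19.23
position: [0.5955, -0.3924, 0.1975]
tool_rot: [-2.425, -1.994, 0.001]
ft_force: [0.6, 0.8, -0.0]
grip_width: 0.574
grip_force: 0.0
go [-0.0262  0.0098 -0.0026] [ -0.1  -0.1 -10.1] rows 1.4
[ 1.01809805  0.56655797 -0.72195942  1.28089077  0.36596568  1.42749887
  0.12935942]
```

```bash
python3 -m handwheel '[{"x":-0.02,"y":0.008,"z":0,"wx":0,"wy":0,"wz":-6},{"x":-0.026,"y":0.01,"z":0,"wx":0,"wy":0,"wz":-10},{"x":-0.026,"y":0.01,"z":0,"wx":0,"wy":0,"wz":-10},{"x":-0.026,"y":0.01,"z":0,"wx":0,"wy":0,"wz":-10}]'
cat >> h.py <<'E'
REF=np.array([201,137,165])
E
python3 - <<'E'
from h import *
print(st()['position']);grab('wrist','w11.png')
for t in(25,40):blanks('w11',120,0,520,280,amin=800,thr=t)
go((.60,-.378,.10),89)
E
```

```text
time: 19.57
position: [0.6008, -0.4171, 0.1972]
tool_rot: [-2.25, -2.188, -0.002]
ft_force: [0.1, 0.3, 0.8]
grip_width: 0.572
grip_force: 0.0
[ 0.60080887 -0.41706863  0.1972211 ]
w11 px [326.2 139.1] ctr [ 0.6085 -0.347 ] size [0.013 0.109] yaw 83.2
w11 px [249.5  21. ] ctr [ 0.5525 -0.2564] size [0.029 0.116] yaw 178.4
w11 px [464.  17.] ctr [ 0.7154 -0.2583] size [0.023 0.044] yaw 178.4
w11 px [319.5 150. ] ctr [ 0.6028 -0.3617] size [0.21  0.303] yaw 178.4
w11 px [319.2 137.9] ctr [ 0.6031 -0.3459] size [0.027 0.109] yaw 91.1
go [ 0.0376 -0.0021  0.0981] [-0.1 -0.1 -0.5] rows 2.5
```

The near view gives the blank at (.603,-.346), size 27 x 109 mm, which agrees. Descending and gripping.

```bash
python3 -m handwheel '[{"x":0.03,"y":0,"z":0.03,"wx":0,"wy":0,"wz":0},{"x":0.041,"y":0.001,"z":0.07,"wx":0,"wy":0,"wz":0},{"x":0.041,"y":0.001,"z":0.11,"wx":0,"wy":0,"wz":0},{"x":0.041,"y":0.001,"z":0.13,"wx":0,"wy":0,"wz":0},{"x":0.041,"y":0.001,"z":0.13,"wx":0,"wy":0,"wz":0},{"x":0.041,"y":0.001,"z":0.13,"wx":0,"wy":0,"wz":0}]'
python3 - <<'E'
from h import *
print(st()['position']);go((.602,-.376,.018),89)
E
```

```text
time: 20.12
position: [0.6027, -0.3749, 0.0689]
tool_rot: [-2.247, -2.193, 0.0]
ft_force: [0.7, 0.1, 1.0]
grip_width: 0.574
grip_force: 0.0
[ 0.60269148 -0.37487655  0.06893182]
go [-0.0012 -0.0006  0.0509] [-0.1 -0.1 -0.4] rows 1.2
```

```bash
python3 -m handwheel '[{"x":0,"y":0,"z":0.025,"wx":0,"wy":0,"wz":0},{"x":0,"y":0,"z":0.042,"wx":0,"wy":0,"wz":0},{"x":0,"y":0,"z":0.05,"wx":0,"wy":0,"wz":0},{"x":0,"y":0,"z":0.051,"wx":0,"wy":0,"wz":0},{"x":0,"y":0,"z":0.051,"wx":0,"wy":0,"wz":0},{"x":0,"y":0,"z":0.051,"wx":0,"wy":0,"wz":0}]'
python3 -m handwheel '[{"x":0,"y":0,"z":0,"wx":0,"wy":0,"wz":0},{"x":0,"y":0,"z":0,"wx":0,"wy":0,"wz":0},{"x":0,"y":0,"z":0,"wx":0,"wy":0,"wz":0},{"x":0,"y":0,"z":0,"wx":0,"wy":0,"wz":0},{"x":0,"y":0,"z":0,"wx":0,"wy":0,"wz":0},{"x":0,"y":0,"z":0,"wx":0,"wy":0,"wz":0}]' 0.015 30
python3 -m handwheel '[{"x":0,"y":0,"z":-0.02,"wx":0,"wy":0,"wz":0},{"x":0,"y":0,"z":-0.05,"wx":0,"wy":0,"wz":0},{"x":0,"y":0,"z":-0.09,"wx":0,"wy":0,"wz":0},{"x":0,"y":0,"z":-0.12,"wx":0,"wy":0,"wz":0},{"x":0,"y":0,"z":-0.13,"wx":0,"wy":0,"wz":0},{"x":0,"y":0,"z":-0.13,"wx":0,"wy":0,"wz":0}]'
python3 - <<'E'
from h import *
print(st()['position']);grab('wrist','w12.png');i=cv2.imread('pics/w12.png')
cv2.imwrite('pics/c12.png',i[0:330])
go(wld(-.145,0,.14),10.7)
E
```

```text
time: 20.62
position: [0.6042, -0.3771, 0.0209]
tool_rot: [2.248, 2.19, 0.001]
ft_force: [0.7, 0.5, 0.8]
grip_width: 0.572
grip_force: 0.0
time: 21.12
position: [0.6029, -0.3769, 0.019]
tool_rot: [2.25, 2.192, -0.0]
ft_force: [-1.3, 0.4, 2.0]
grip_width: 0.32
grip_force: 29.8
time: 21.62
position: [0.6048, -0.3773, 0.1524]
tool_rot: [2.245, 2.188, 0.002]
ft_force: [0.6, 0.1, -0.7]
grip_width: 0.319
grip_force: 29.8
[ 0.60478997 -0.37730238  0.15236756]
go [ 0.3357 -0.1269  0.0087] [ 0.1 -0.  77.8] rows 10.9
```

The blank is held at 28 mm width. Carrying it to the middle lane while turning it 78°.

```bash
python3 -m handwheel '[{"x":0.02,"y":-0.02,"z":0,"wx":0,"wy":0,"wz":4},{"x":0.05,"y":-0.05,"z":0,"wx":0,"wy":0,"wz":11},{"x":0.08,"y":-0.08,"z":0,"wx":0,"wy":0,"wz":18},{"x":0.11,"y":-0.1,"z":0,"wx":0,"wy":0,"wz":25},{"x":0.15,"y":-0.12,"z":0,"wx":0,"wy":0,"wz":32},{"x":0.19,"y":-0.13,"z":0,"wx":0,"wy":0,"wz":39},{"x":0.23,"y":-0.13,"z":0,"wx":0,"wy":0,"wz":46},{"x":0.27,"y":-0.13,"z":0,"wx":0,"wy":0,"wz":53},{"x":0.3,"y":-0.13,"z":0,"wx":0,"wy":0,"wz":60},{"x":0.32,"y":-0.13,"z":0,"wx":0,"wy":0,"wz":67}]'
python3 - <<'E'
from h import *
go(wld(-.150,0,.10),10.7)
E
```

```text
time: 22.5
position: [0.479, -0.0496, 0.1464]
tool_rot: [-3.085, -0.582, 0.005]
ft_force: [0.7, 0.5, -0.4]
grip_width: 0.316
grip_force: 29.8
go [ 0.0052 -0.0093  0.0464] [-0.1  0.2 10.7] rows 1.5
```

```bash
python3 -m handwheel '[{"x":0.005,"y":-0.005,"z":0.01,"wx":0,"wy":0,"wz":6},{"x":0.005,"y":-0.009,"z":0.03,"wx":0,"wy":0,"wz":10.7},{"x":0.005,"y":-0.009,"z":0.045,"wx":0,"wy":0,"wz":10.7},{"x":0.005,"y":-0.009,"z":0.045,"wx":0,"wy":0,"wz":10.7},{"x":0.005,"y":-0.009,"z":0.045,"wx":0,"wy":0,"wz":10.7},{"x":0.005,"y":-0.009,"z":0.045,"wx":0,"wy":0,"wz":10.7}]'
python3 - <<'E'
from h import *
print(jig(st()['position']));go(wld(-.150,0,.036),10.7);grab('wrist','w13.png')
i=cv2.imread('pics/w13.png')
cv2.imwrite('pics/c13.png',i[0:400,120:520])
for z,n in((.036+.066,'now'),):
  for x in(-.121-.055,-.121+.055): print(proj('w13',wld(x,.014,.116)),proj('w13',wld(x,-.014,.116)))
E
```

```text
time: 23.0
position: [0.4821, -0.0435, 0.1032]
tool_rot: [-3.127, -0.296, 0.001]
ft_force: [0.3, 0.5, -0.8]
grip_width: 0.319
grip_force: 29.8
[-0.14901354 -0.00478727]
go [-0.0009 -0.0047  0.0672] [-0.   0.   0.1] rows 1.6
[278.42032971 369.23075972] [342.20620294 369.33236952]
[270.7534875 103.9176383] [347.1985664  104.02352896]
```

View pics/c13.png

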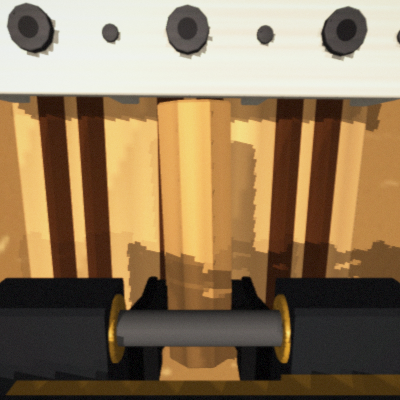

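The blank is held straight, with its front end at row 100, about 6 mm short of the bridge edge. The lane is 4.7 mm to the left. Shifting and lowering.

```bash
python3 -m handwheel '[{"x":-0.001,"y":-0.0047,"z":0,"wx":0,"wy":0,"wz":0},{"x":-0.001,"y":-0.0047,"z":0,"wx":0,"wy":0,"wz":0},{"x":-0.001,"y":-0.0047,"z":0.02,"wx":0,"wy":0,"wz":0},{"x":-0.001,"y":-0.0047,"z":0.04,"wx":0,"wy":0,"wz":0},{"x":-0.001,"y":-0.0047,"z":0.05,"wx":0,"wy":0,"wz":0},{"x":-0.001,"y":-0.0047,"z":0.05,"wx":0,"wy":0,"wz":0},{"x":-0.001,"y":-0.0047,"z":0.05,"wx":0,"wy":0,"wz":0}]'
python3 - <<'E'
from h import *
print(jig(st()['position']));go(wld(-.150,0,.036),10.7)
E
```

```text
time: 23.63
position: [0.4805, -0.0386, 0.0537]
tool_rot: [-3.127, -0.297, 0.001]
ft_force: [0.3, -0.3, 0.7]
grip_width: 0.319
grip_force: 29.8
[-0.14966143  0.00025784]
go [-0.0003  0.0003  0.0177] [-0.   0.   0.1] rows 0.4
```

```bash
python3 -m handwheel '[{"x":0,"y":0,"z":0.008,"wx":0,"wy":0,"wz":0},{"x":0,"y":0,"z":0.013,"wx":0,"wy":0,"wz":0},{"x":0,"y":0,"z":0.016,"wx":0,"wy":0,"wz":0},{"x":0,"y":0,"z":0.018,"wx":0,"wy":0,"wz":0},{"x":0,"y":0,"z":0.018,"wx":0,"wy":0,"wz":0},{"x":0,"y":0,"z":0.018,"wx":0,"wy":0,"wz":0}]'
python3 -m handwheel '[{"x":0,"y":0,"z":0.001,"wx":0,"wy":0,"wz":0},{"x":0,"y":0,"z":0.001,"wx":0,"wy":0,"wz":0}]'
python3 - <<'E'
from h import *
print(jig(st()['position']),st()['ft_force'])
E
```

```text
time: 24.13
position: [0.4808, -0.038, 0.0362]
tool_rot: [-3.127, -0.295, 0.0]
ft_force: [-1.5, 2.0, 5.1]
grip_width: 0.319
grip_force: 29.8
time: 24.3
position: [0.4809, -0.0378, 0.0359]
tool_rot: [-3.127, -0.295, 0.0]
ft_force: [-5.0, 2.7, 11.0]
grip_width: 0.315
grip_force: 29.9
[-0.1490945   0.00098837] [-5.02397137  2.70671403 11.00291117]
```

The blank is in contact with the rails. I'll let it settle, regrip lightly at 4 N (so slip limits the push), and slide it.

```bash
python3 -m handwheel '[{"x":0,"y":0,"z":-0.001,"wx":0,"wy":0,"wz":0},{"x":0,"y":0,"z":-0.001,"wx":0,"wy":0,"wz":0},{"x":0,"y":0,"z":-0.001,"wx":0,"wy":0,"wz":0},{"x":0,"y":0,"z":-0.001,"wx":0,"wy":0,"wz":0}]' 0.036 4
python3 -m handwheel '[{"x":0,"y":0,"z":0,"wx":0,"wy":0,"wz":0},{"x":0,"y":0,"z":0,"wx":0,"wy":0,"wz":0},{"x":0,"y":0,"z":0,"wx":0,"wy":0,"wz":0},{"x":0,"y":0,"z":0,"wx":0,"wy":0,"wz":0},{"x":0,"y":0,"z":0,"wx":0,"wy":0,"wz":0}]' 0.015 4
python3 -m handwheel '[{"x":0.005,"y":0,"z":0,"wx":0,"wy":0,"wz":0},{"x":0.012,"y":0,"z":0,"wx":0,"wy":0,"wz":0},{"x":0.019,"y":0,"z":0,"wx":0,"wy":0,"wz":0},{"x":0.026,"y":0,"z":0,"wx":0,"wy":0,"wz":0},{"x":0.033,"y":0,"z":0,"wx":0,"wy":0,"wz":0},{"x":0.04,"y":0,"z":0,"wx":0,"wy":0,"wz":0},{"x":0.047,"y":0,"z":0,"wx":0,"wy":0,"wz":0},{"x":0.053,"y":0,"z":0,"wx":0,"wy":0,"wz":0},{"x":0.058,"y":0,"z":0,"wx":0,"wy":0,"wz":0},{"x":0.058,"y":0,"z":0,"wx":0,"wy":0,"wz":0}]'
python3 - <<'E'
from h import *
print(jig(st()['position']),st()['ft_force'])
E
```

```text
time: 24.63
position: [0.4805, -0.039, 0.0354]
tool_rot: [3.127, 0.296, -0.0]
ft_force: [0.3, 1.1, 0.2]
grip_width: 0.409
grip_force: 0.0
time: 25.05
position: [0.4801, -0.0371, 0.0354]
tool_rot: [-3.125, -0.298, 0.001]
ft_force: [-1.7, 5.0, 2.3]
grip_width: 0.321
grip_force: 4.0
time: 25.88
position: [0.5393, -0.0275, 0.0357]
tool_rot: [-3.127, -0.297, -0.004]
ft_force: [1.4, 3.5, 0.9]
grip_width: 0.319
grip_force: 4.0
[-0.08984999  0.00028102] [1.35968125 3.46424288 0.93854349]
```

Now the last few millimetres, in 1 mm steps.

```bash
python3 -m handwheel '[{"x":0.001,"y":0,"z":0,"wx":0,"wy":0,"wz":0},{"x":0.002,"y":0,"z":0,"wx":0,"wy":0,"wz":0},{"x":0.003,"y":0,"z":0,"wx":0,"wy":0,"wz":0},{"x":0.003,"y":0,"z":0,"wx":0,"wy":0,"wz":0}]'
python3 -m handwheel '[{"x":0.0005,"y":0,"z":0,"wx":0,"wy":0,"wz":0},{"x":0.001,"y":0,"z":0,"wx":0,"wy":0,"wz":0},{"x":0.0015,"y":0,"z":0,"wx":0,"wy":0,"wz":0},{"x":0.002,"y":0,"z":0,"wx":0,"wy":0,"wz":0}]'
python3 -m handwheel '[{"x":0.0005,"y":0,"z":0,"wx":0,"wy":0,"wz":0},{"x":0.001,"y":0,"z":0,"wx":0,"wy":0,"wz":0},{"x":0.0015,"y":0,"z":0,"wx":0,"wy":0,"wz":0},{"x":0.002,"y":0,"z":0,"wx":0,"wy":0,"wz":0}]'
python3 - <<'E'
from h import *
print(jig(st()['position']),st()['ft_force'])
E
```

```text
time: 26.22
position: [0.5399, -0.0273, 0.0355]
tool_rot: [3.127, 0.297, -0.002]
ft_force: [-2.3, 3.8, 4.1]
grip_width: 0.321
grip_force: 4.0
time: 26.55
position: [0.5416, -0.0269, 0.0354]
tool_rot: [3.127, 0.297, -0.002]
ft_force: [-3.3, 3.7, 3.7]
grip_width: 0.32
grip_force: 4.0
time: 26.88
position: [0.5435, -0.0265, 0.0354]
tool_rot: [3.127, 0.297, -0.002]
ft_force: [-4.1, 4.0, 3.5]
grip_width: 0.318
grip_force: 4.0
[-0.08548732  0.00046394] [-4.09262146  4.00403665  3.45553894]
```

```bash
python3 -m handwheel '[{"x":0.0005,"y":0,"z":0,"wx":0,"wy":0,"wz":0},{"x":0.001,"y":0,"z":0,"wx":0,"wy":0,"wz":0},{"x":0.0015,"y":0,"z":0,"wx":0,"wy":0,"wz":0},{"x":0.002,"y":0,"z":0,"wx":0,"wy":0,"wz":0}]'
python3 -m handwheel '[{"x":0.0005,"y":0,"z":0,"wx":0,"wy":0,"wz":0},{"x":0.001,"y":0,"z":0,"wx":0,"wy":0,"wz":0},{"x":0.0015,"y":0,"z":0,"wx":0,"wy":0,"wz":0},{"x":0.002,"y":0,"z":0,"wx":0,"wy":0,"wz":0}]'
python3 - <<'E'
from h import *
print(jig(st()['position']),st()['ft_force'])
E
```

```text
time: 27.22
position: [0.5453, -0.0263, 0.0354]
tool_rot: [3.127, 0.296, -0.003]
ft_force: [-4.9, 3.2, 4.3]
grip_width: 0.325
grip_force: 4.0
time: 27.55
position: [0.5463, -0.026, 0.0349]
tool_rot: [3.127, 0.296, -0.006]
ft_force: [-5.0, 3.4, 2.3]
grip_width: 0.316
grip_force: 4.0
[-0.08267398  0.00041039] [-5.04900184  3.39922098  2.30806835]
```

```bash
python3 -m handwheel '[{"x":0,"y":0,"z":0,"wx":0,"wy":0,"wz":0},{"x":0,"y":0,"z":0,"wx":0,"wy":0,"wz":0},{"x":0,"y":0,"z":0,"wx":0,"wy":0,"wz":0},{"x":0,"y":0,"z":-0.02,"wx":0,"wy":0,"wz":0},{"x":0,"y":0,"z":-0.05,"wx":0,"wy":0,"wz":0},{"x":-0.02,"y":0,"z":-0.07,"wx":0,"wy":0,"wz":0},{"x":-0.05,"y":0,"z":-0.08,"wx":0,"wy":0,"wz":0},{"x":-0.055,"y":0,"z":-0.08,"wx":0,"wy":0,"wz":0},{"x":-0.055,"y":0,"z":-0.08,"wx":0,"wy":0,"wz":0},{"x":-0.055,"y":0,"z":-0.08,"wx":0,"wy":0,"wz":0}]' 0.04
python3 - <<'E'
from h import *
print(jig(st()['position']),st()['position'][2]);grab('wrist','w14.png')
i=cv2.imread('pics/w14.png')
for x in(-.058,-.105,-.11,-.115):print(x,proj('w14',wld(x,0,.050)),proj('w14',wld(x,0,.036)))
g=cv2.cvtColor(i,cv2.COLOR_BGR2LAB);c=int(proj('w14',wld(-.11,0,.05))[0]);print([(r,*map(int,g[r,c-6:c+7].mean(0))) for r in range(110,270,4)])
E
```

```text
time: 28.38
position: [0.4948, -0.0373, 0.1157]
tool_rot: [3.126, 0.294, 0.002]
ft_force: [-1.1, 0.5, 0.7]
grip_width: 0.46
grip_force: 0.0
[-0.13531593 -0.00109332] 0.11566959941206606
-0.058 [318.70098815 127.91570203] [318.67875233 128.7570798 ]
-0.105 [318.70227643 209.7809566 ] [318.68105019 206.03223915]
-0.11 [318.70240572 217.99665451] [318.68128156 213.81303777]
-0.115 [318.70253361 226.12333309] [318.68151056 221.51416621]
[(110, 242, 125, 134), (114, 244, 125, 133), (118, 242, 126, 134), (122, 241, 126, 134), (126, 141, 128, 139), (130, 114, 140, 160), (134, 186, 140, 175), (138, 201, 137, 177), (142, 201, 137, 177), (146, 200, 137, 177), (150, 200, 137, 177), (154, 200, 137, 177), (158, 199, 138, 178), (162, 199, 138, 177), (166, 199, 138, 177), (170, 197, 139, 177), (174, 197, 138, 178), (178, 196, 139, 177), (182, 195, 139, 177), (186, 195, 139, 177), (190, 194, 140, 177), (194, 193, 139, 177), (198, 193, 140, 177), (202, 194, 139, 177), (206, 194, 138, 177), (210, 196, 138, 177), (214, 197, 137, 177), (218, 143, 139, 164), (222, 167, 133, 166), (226, 166, 133, 166), (230, 167, 134, 167), (234, 158, 138, 166), (238, 157, 138, 166), (242, 122, 139, 159), (246, 94, 138, 154), (250, 93, 138, 154), (254, 92, 139, 153), (258, 93, 139, 154), (262, 94, 139, 154), (266, 91, 139, 153)]
```

The rear edge is at row 217, i.e. jig x ≈ -109.5 (home is -110). I'll confirm with a gentle nudge using shut fingers.

```bash
python3 -m handwheel '[{"x":-0.005,"y":-0.001,"z":0,"wx":0,"wy":0,"wz":0},{"x":-0.005,"y":-0.001,"z":0,"wx":0,"wy":0,"wz":0},{"x":-0.005,"y":-0.001,"z":0.02,"wx":0,"wy":0,"wz":0},{"x":-0.005,"y":-0.001,"z":0.05,"wx":0,"wy":0,"wz":0},{"x":-0.005,"y":-0.001,"z":0.07,"wx":0,"wy":0,"wz":0},{"x":-0.005,"y":-0.001,"z":0.079,"wx":0,"wy":0,"wz":0},{"x":-0.005,"y":-0.001,"z":0.079,"wx":0,"wy":0,"wz":0},{"x":-0.005,"y":-0.001,"z":0.079,"wx":0,"wy":0,"wz":0}]' 0 5
python3 -m handwheel '[{"x":0.004,"y":0,"z":0,"wx":0,"wy":0,"wz":0},{"x":0.008,"y":0,"z":0,"wx":0,"wy":0,"wz":0},{"x":0.01,"y":0,"z":0,"wx":0,"wy":0,"wz":0},{"x":0.011,"y":0,"z":0,"wx":0,"wy":0,"wz":0},{"x":0.012,"y":0,"z":0,"wx":0,"wy":0,"wz":0},{"x":0.012,"y":0,"z":0,"wx":0,"wy":0,"wz":0}]'
python3 - <<'E'
from h import *
print(jig(st()['position']),st()['ft_force'])
E
```

```text
time: 29.1
position: [0.4895, -0.0357, 0.0366]
tool_rot: [-3.126, -0.297, 0.001]
ft_force: [-0.2, -0.1, 0.5]
grip_width: 0.019
grip_force: 0.0
time: 29.6
position: [0.5014, -0.0339, 0.0368]
tool_rot: [3.127, 0.296, 0.001]
ft_force: [0.6, 0.0, 0.1]
grip_width: 0.005
grip_force: 0.0
[-0.12827488  0.00102195] [0.57089952 0.01022861 0.11744587]
```

```bash
python3 -m handwheel '[{"x":0.002,"y":0,"z":0,"wx":0,"wy":0,"wz":0},{"x":0.004,"y":0,"z":0,"wx":0,"wy":0,"wz":0},{"x":0.006,"y":0,"z":0,"wx":0,"wy":0,"wz":0},{"x":0.006,"y":0,"z":0,"wx":0,"wy":0,"wz":0},{"x":0.006,"y":0,"z":0,"wx":0,"wy":0,"wz":0}]' | grep -E "pos|ft_"
python3 -m handwheel '[{"x":0.0005,"y":0,"z":0,"wx":0,"wy":0,"wz":0},{"x":0.001,"y":0,"z":0,"wx":0,"wy":0,"wz":0},{"x":0.001,"y":0,"z":0,"wx":0,"wy":0,"wz":0}]' | grep -E "pos|ft_"
python3 -m handwheel '[{"x":0.0005,"y":0,"z":0,"wx":0,"wy":0,"wz":0},{"x":0.001,"y":0,"z":0,"wx":0,"wy":0,"wz":0},{"x":0.001,"y":0,"z":0,"wx":0,"wy":0,"wz":0}]' | grep -E "pos|ft_"
```

```text
position: [0.507, -0.0327, 0.0365]
ft_force: [0.7, 0.6, -0.3]
position: [0.5078, -0.0326, 0.0365]
ft_force: [0.3, -1.1, -0.4]
position: [0.5083, -0.0326, 0.0364]
ft_force: [-2.4, 0.4, 1.1]
```

```bash
python3 -m handwheel '[{"x":0.0005,"y":0,"z":0,"wx":0,"wy":0,"wz":0},{"x":0.0005,"y":0,"z":0,"wx":0,"wy":0,"wz":0},{"x":0.0005,"y":0,"z":0,"wx":0,"wy":0,"wz":0}]' | grep -E "pos|ft_"
python3 -m handwheel '[{"x":0.0005,"y":0,"z":0,"wx":0,"wy":0,"wz":0},{"x":0.0005,"y":0,"z":0,"wx":0,"wy":0,"wz":0},{"x":0.0005,"y":0,"z":0,"wx":0,"wy":0,"wz":0}]' | grep -E "pos|ft_"
```

```text
position: [0.5083, -0.0325, 0.0363]
ft_force: [-6.3, -0.5, 3.6]
position: [0.5084, -0.0325, 0.0363]
ft_force: [-7.3, -1.4, 3.9]
```

It's firmly home at 7 N (below 15 N) with no movement. Backing off and heading for the near blank.

```bash
python3 -m handwheel '[{"x":-0.01,"y":0,"z":0,"wx":0,"wy":0,"wz":0},{"x":-0.02,"y":0,"z":-0.03,"wx":0,"wy":0,"wz":0},{"x":-0.03,"y":0,"z":-0.07,"wx":0,"wy":0,"wz":0},{"x":-0.03,"y":0.02,"z":-0.11,"wx":0,"wy":0,"wz":-5},{"x":-0.03,"y":0.05,"z":-0.14,"wx":0,"wy":0,"wz":-12},{"x":-0.04,"y":0.08,"z":-0.16,"wx":0,"wy":0,"wz":-19},{"x":-0.06,"y":0.11,"z":-0.16,"wx":0,"wy":0,"wz":-26},{"x":-0.08,"y":0.14,"z":-0.16,"wx":0,"wy":0,"wz":-33},{"x":-0.1,"y":0.17,"z":-0.16,"wx":0,"wy":0,"wz":-40},{"x":-0.12,"y":0.21,"z":-0.16,"wx":0,"wy":0,"wz":-47}]' 0.05 30
python3 - <<'E'
from h import *
go((.395,-.40,.20),89);print(st()['joint_positions'])
grab('top','t15.png');blanks('t15',370,170,500,310)
E
```

```text
time: 31.85
position: [0.435, -0.2502, 0.1973]
tool_rot: [2.791, 1.436, 0.002]
ft_force: [1.2, -0.2, -0.2]
grip_width: 0.561
grip_force: 0.0
go [-0.1451  0.0546 -0.0025] [  0.2   0.1 -34.6] rows 4.8
[ 1.18384963  0.05512581 -0.73163379  1.82715114  0.03966668  1.27018646
 -0.17912291]
```

```bash
python3 -m handwheel '[{"x":-0.03,"y":0.01,"z":0,"wx":0,"wy":0,"wz":-7},{"x":-0.06,"y":0.025,"z":0,"wx":0,"wy":0,"wz":-14},{"x":-0.09,"y":0.035,"z":0,"wx":0,"wy":0,"wz":-21},{"x":-0.12,"y":0.045,"z":0,"wx":0,"wy":0,"wz":-28},{"x":-0.145,"y":0.055,"z":0,"wx":0,"wy":0,"wz":-34.6},{"x":-0.145,"y":0.055,"z":0,"wx":0,"wy":0,"wz":-34.6},{"x":-0.145,"y":0.055,"z":0,"wx":0,"wy":0,"wz":-34.6},{"x":-0.145,"y":0.055,"z":0,"wx":0,"wy":0,"wz":-34.6}]'
python3 - <<'E'
from h import *
print(st()['position'],st()['joint_positions']);grab('wrist','w16.png')
for t in(25,32,40):blanks('w16',120,0,520,275,amin=500,thr=t);print()
print([proj('w16',(.394,y,.034)) for y in(-.273,-.383)])
E
```

```text
time: 32.57
position: [0.3955, -0.3979, 0.1966]
tool_rot: [2.247, 2.194, 0.002]
ft_force: [0.5, -0.2, -0.1]
grip_width: 0.578
grip_force: 0.0
[ 0.39546821 -0.39789209  0.19656207] [ 1.32819676  0.19937828 -0.65947307  1.69396357  0.12541928  1.29038499
  0.61960418]
w16 px [301.5 104.6] ctr [ 0.3845 -0.2996] size [0.007 0.06 ] yaw 89.2
w16 px [324.  133.7] ctr [ 0.4018 -0.324 ] size [0.009 0.107] yaw 85.9

w16 px [313. 134.] ctr [ 0.393 -0.324] size [0.026 0.108] yaw 89.0
w16 px [248.9 239.6] ctr [ 0.3346 -0.4092] size [0.046 0.135] yaw 179.6
w16 px [424.5 262. ] ctr [ 0.4886 -0.4332] size [0.022 0.047] yaw 178.5

w16 px [326.5  66.5] ctr [ 0.4051 -0.2733] size [0.097 0.288] yaw 178.6
w16 px [313.5 133.5] ctr [ 0.3934 -0.3237] size [0.027 0.109] yaw 89.0
w16 px [340.5 223.5] ctr [ 0.4148 -0.3979] size [0.09  0.298] yaw 178.6

[array([312.46826636,  69.21939073]), array([316.21480024, 208.68366455])]
```

The near blank is at (.3933,-.325), unmoved. Gripping it at y = -.354.

```bash
python3 -m handwheel '[{"x":0.03,"y":-0.002,"z":0.03,"wx":0,"wy":0,"wz":0},{"x":0.044,"y":-0.002,"z":0.07,"wx":0,"wy":0,"wz":0},{"x":0.044,"y":-0.002,"z":0.11,"wx":0,"wy":0,"wz":0},{"x":0.044,"y":-0.002,"z":0.13,"wx":0,"wy":0,"wz":0},{"x":0.044,"y":-0.002,"z":0.13,"wx":0,"wy":0,"wz":0},{"x":0.044,"y":-0.002,"z":0.13,"wx":0,"wy":0,"wz":0},{"x":0.044,"y":-0.002,"z":0.13,"wx":0,"wy":0,"wz":0}]'
python3 - <<'E'
from h import *
print(st()['position']);go((.3935,-.354,.019),89)
E
```

```text
time: 33.2
position: [0.3953, -0.3551, 0.0685]
tool_rot: [2.244, 2.194, 0.0]
ft_force: [0.1, -0.7, 1.1]
grip_width: 0.575
grip_force: 0.0
[ 0.39534587 -0.35505262  0.06852932]
go [ 0.0011 -0.002   0.0495] [ 0.1  0.1 -0.3] rows 1.2
```

```bash
python3 -m handwheel '[{"x":0.001,"y":-0.0015,"z":0.025,"wx":0,"wy":0,"wz":0},{"x":0.001,"y":-0.0015,"z":0.042,"wx":0,"wy":0,"wz":0},{"x":0.001,"y":-0.0015,"z":0.049,"wx":0,"wy":0,"wz":0},{"x":0.001,"y":-0.0015,"z":0.0495,"wx":0,"wy":0,"wz":0},{"x":0.001,"y":-0.0015,"z":0.0495,"wx":0,"wy":0,"wz":0},{"x":0.001,"y":-0.0015,"z":0.0495,"wx":0,"wy":0,"wz":0}]'
python3 -m handwheel '[{"x":0,"y":0,"z":0,"wx":0,"wy":0,"wz":0},{"x":0,"y":0,"z":0,"wx":0,"wy":0,"wz":0},{"x":0,"y":0,"z":0,"wx":0,"wy":0,"wz":0},{"x":0,"y":0,"z":0,"wx":0,"wy":0,"wz":0},{"x":0,"y":0,"z":0,"wx":0,"wy":0,"wz":0},{"x":0,"y":0,"z":0,"wx":0,"wy":0,"wz":0}]' 0.015 30
python3 -m handwheel '[{"x":0,"y":0,"z":-0.02,"wx":0,"wy":0,"wz":0},{"x":0,"y":0,"z":-0.05,"wx":0,"wy":0,"wz":0},{"x":0,"y":0,"z":-0.09,"wx":0,"wy":0,"wz":0},{"x":0,"y":0,"z":-0.12,"wx":0,"wy":0,"wz":0},{"x":0,"y":0,"z":-0.13,"wx":0,"wy":0,"wz":0},{"x":0,"y":0,"z":-0.13,"wx":0,"wy":0,"wz":0}]'
python3 - <<'E'
from h import *
print(st()['position']);go(wld(-.150,-.072,.15),10.7)
E
```

```text
time: 33.7
position: [0.3934, -0.3547, 0.0188]
tool_rot: [2.245, 2.193, -0.0]
ft_force: [-0.2, 0.3, -0.2]
grip_width: 0.571
grip_force: 0.0
time: 34.2
position: [0.3923, -0.3539, 0.0173]
tool_rot: [2.247, 2.195, -0.0]
ft_force: [0.5, -0.3, 2.3]
grip_width: 0.318
grip_force: 30.0
time: 34.7
position: [0.3936, -0.355, 0.1499]
tool_rot: [2.243, 2.191, -0.001]
ft_force: [-0.3, -1.0, -1.2]
grip_width: 0.314
grip_force: 30.0
[ 0.39362639 -0.35502346  0.14990486]
go [ 0.2476  0.0941 -0.0009] [ 0.3  0.1 78. ] rows 10.9
```

```bash
python3 -m handwheel '[{"x":0.01,"y":0.01,"z":0,"wx":0,"wy":0,"wz":4},{"x":0.03,"y":0.02,"z":0,"wx":0,"wy":0,"wz":11},{"x":0.06,"y":0.03,"z":0,"wx":0,"wy":0,"wz":18},{"x":0.09,"y":0.04,"z":0,"wx":0,"wy":0,"wz":25},{"x":0.12,"y":0.05,"z":0,"wx":0,"wy":0,"wz":32},{"x":0.15,"y":0.06,"z":0,"wx":0,"wy":0,"wz":39},{"x":0.18,"y":0.07,"z":0,"wx":0,"wy":0,"wz":46},{"x":0.21,"y":0.08,"z":0,"wx":0,"wy":0,"wz":53},{"x":0.23,"y":0.09,"z":0,"wx":0,"wy":0,"wz":60},{"x":0.245,"y":0.094,"z":0,"wx":0,"wy":0,"wz":67}]'
python3 - <<'E'
from h import *
go(wld(-.151,-.072,.10),10.7)
E
```

```text
time: 35.53
position: [0.4916, -0.1075, 0.145]
tool_rot: [-3.084, -0.586, 0.003]
ft_force: [0.2, -0.2, -1.6]
grip_width: 0.316
grip_force: 30.0
go [0.0001 0.0027 0.0449] [-0.2  0.1 10.8] rows 1.5
```

```bash
python3 -m handwheel '[{"x":0,"y":0.002,"z":0.01,"wx":0,"wy":0,"wz":6},{"x":0,"y":0.0025,"z":0.03,"wx":0,"wy":0,"wz":10.8},{"x":0,"y":0.0025,"z":0.044,"wx":0,"wy":0,"wz":10.8},{"x":0,"y":0.0025,"z":0.044,"wx":0,"wy":0,"wz":10.8},{"x":0,"y":0.0025,"z":0.044,"wx":0,"wy":0,"wz":10.8},{"x":0,"y":0.0025,"z":0.044,"wx":0,"wy":0,"wz":10.8}]'
python3 - <<'E'
from h import *
print(jig(st()['position']));grab('wrist','w17.png');go(wld(-.151,-.072,.055),10.7)
p=jig(st()['position']);i=cv2.imread('pics/w17.png');g=cv2.cvtColor(i,cv2.COLOR_BGR2LAB)
print('front rows for ahead 80,84,88:',[proj('w17',wld(p[0]+a,-.072,st()['position'][2]+.017))[1].round(1) for a in(.08,.084,.088)])
print([(r,*map(int,g[r,312:325].mean(0))) for r in range(84,124,2)])
print('row 160:',[(c,int(g[160,c,0])) for c in range(260,384,4)])
E
```

```text
time: 36.03
position: [0.4925, -0.1131, 0.1027]
tool_rot: [-3.127, -0.298, 0.001]
ft_force: [0.4, 0.5, -0.8]
grip_width: 0.321
grip_force: 30.0
[-0.15168208 -0.07518655]
go [ 0.0002 -0.0034  0.0483] [-0.  -0.   0.2] rows 1.2
front rows for ahead 80,84,88: [np.float64(110.2), np.float64(98.3), np.float64(86.2)]
[(84, 244, 125, 131), (86, 244, 126, 130), (88, 242, 126, 132), (90, 194, 128, 139), (92, 94, 128, 136), (94, 76, 137, 149), (96, 76, 137, 149), (98, 74, 138, 149), (100, 136, 142, 165), (102, 190, 141, 177), (104, 212, 131, 178), (106, 213, 130, 178), (108, 213, 130, 178), (110, 213, 130, 178), (112, 213, 130, 178), (114, 213, 131, 178), (116, 213, 130, 178), (118, 213, 130, 178), (120, 213, 130, 178), (122, 213, 130, 178)]
row 160: [(260, 202), (264, 200), (268, 201), (272, 197), (276, 191), (280, 155), (284, 181), (288, 187), (292, 190), (296, 187), (300, 179), (304, 210), (308, 214), (312, 219), (316, 216), (320, 212), (324, 206), (328, 201), (332, 204), (336, 155), (340, 156), (344, 158), (348, 157), (352, 155), (356, 118), (360, 119), (364, 122), (368, 116), (372, 89), (376, 90), (380, 126)]
```

The front end is about 83.5 mm ahead of the TCP and clear of the bridge. Shifting sideways and lowering.

```bash
python3 -m handwheel '[{"x":0,"y":-0.0033,"z":0,"wx":0,"wy":0,"wz":0},{"x":0,"y":-0.0033,"z":0.01,"wx":0,"wy":0,"wz":0},{"x":0,"y":-0.0033,"z":0.03,"wx":0,"wy":0,"wz":0},{"x":0,"y":-0.0033,"z":0.048,"wx":0,"wy":0,"wz":0},{"x":0,"y":-0.0033,"z":0.056,"wx":0,"wy":0,"wz":0},{"x":0,"y":-0.0033,"z":0.056,"wx":0,"wy":0,"wz":0},{"x":0,"y":-0.0033,"z":0.056,"wx":0,"wy":0,"wz":0}]'
python3 - <<'E'
from h import *
print(jig(st()['position']));go(wld(-.151,-.0715,.034),10.7)
E
```

```text
time: 36.67
position: [0.4921, -0.1099, 0.047]
tool_rot: [-3.127, -0.298, 0.0]
ft_force: [0.0, -0.0, -0.8]
grip_width: 0.313
grip_force: 30.0
[-0.15144945 -0.07188116]
go [ 0.0005 -0.0004  0.013 ] [-0.   0.   0.2] rows 0.3
```

```bash
python3 -m handwheel '[{"x":0,"y":0,"z":0.005,"wx":0,"wy":0,"wz":0},{"x":0,"y":0,"z":0.009,"wx":0,"wy":0,"wz":0},{"x":0,"y":0,"z":0.012,"wx":0,"wy":0,"wz":0},{"x":0,"y":0,"z":0.013,"wx":0,"wy":0,"wz":0},{"x":0,"y":0,"z":0.013,"wx":0,"wy":0,"wz":0},{"x":0,"y":0,"z":0.013,"wx":0,"wy":0,"wz":0}]'
python3 - <<'E'
from h import *
print(jig(st()['position']),st()['position'][2],st()['ft_force'])
E
```

```text
time: 37.17
position: [0.4926, -0.109, 0.0345]
tool_rot: [-3.127, -0.298, -0.001]
ft_force: [-0.6, 3.4, 3.8]
grip_width: 0.319
grip_force: 30.0
[-0.15084726 -0.0711124 ] 0.03445714652533567 [-0.59249273  3.4301575   3.79399775]
```

Contact with the rails. Releasing to seat it, regripping lightly and sliding.

```bash
python3 -m handwheel '[{"x":0,"y":0,"z":0,"wx":0,"wy":0,"wz":0},{"x":0,"y":0,"z":0,"wx":0,"wy":0,"wz":0},{"x":0,"y":0,"z":0,"wx":0,"wy":0,"wz":0},{"x":0,"y":0,"z":0,"wx":0,"wy":0,"wz":0}]' 0.036 4
python3 -m handwheel '[{"x":0,"y":0,"z":0,"wx":0,"wy":0,"wz":0},{"x":0,"y":0,"z":0,"wx":0,"wy":0,"wz":0},{"x":0,"y":0,"z":0,"wx":0,"wy":0,"wz":0},{"x":0,"y":0,"z":0,"wx":0,"wy":0,"wz":0},{"x":0,"y":0,"z":0,"wx":0,"wy":0,"wz":0}]' 0.015 4
python3 -m handwheel '[{"x":0.005,"y":0,"z":0,"wx":0,"wy":0,"wz":0},{"x":0.012,"y":0,"z":0,"wx":0,"wy":0,"wz":0},{"x":0.019,"y":0,"z":0,"wx":0,"wy":0,"wz":0},{"x":0.026,"y":0,"z":0,"wx":0,"wy":0,"wz":0},{"x":0.033,"y":0,"z":0,"wx":0,"wy":0,"wz":0},{"x":0.04,"y":0,"z":0,"wx":0,"wy":0,"wz":0},{"x":0.047,"y":0,"z":0,"wx":0,"wy":0,"wz":0},{"x":0.054,"y":0,"z":0,"wx":0,"wy":0,"wz":0},{"x":0.06,"y":0,"z":0,"wx":0,"wy":0,"wz":0},{"x":0.06,"y":0,"z":0,"wx":0,"wy":0,"wz":0}]'
python3 - <<'E'
from h import *
print(jig(st()['position']),st()['ft_force'])
E
```

```text
time: 37.5
position: [0.492, -0.1109, 0.034]
tool_rot: [3.127, 0.296, -0.0]
ft_force: [0.2, -0.0, -0.5]
grip_width: 0.408
grip_force: 0.0
time: 37.92
position: [0.4916, -0.1082, 0.0339]
tool_rot: [-3.125, -0.298, 0.002]
ft_force: [-1.5, 4.0, 3.6]
grip_width: 0.326
grip_force: 4.0
time: 38.75
position: [0.5531, -0.0981, 0.0342]
tool_rot: [-3.127, -0.298, -0.004]
ft_force: [0.5, 3.0, 1.4]
grip_width: 0.322
grip_force: 4.0
[-0.0893504  -0.07167996] [0.5088048  3.02448312 1.37112277]
```

```bash
python3 -m handwheel '[{"x":0.001,"y":0,"z":0,"wx":0,"wy":0,"wz":0},{"x":0.002,"y":0,"z":0,"wx":0,"wy":0,"wz":0},{"x":0.003,"y":0,"z":0,"wx":0,"wy":0,"wz":0},{"x":0.003,"y":0,"z":0,"wx":0,"wy":0,"wz":0}]' | grep -E "pos|ft_"
python3 -m handwheel '[{"x":0.0005,"y":0,"z":0,"wx":0,"wy":0,"wz":0},{"x":0.001,"y":0,"z":0,"wx":0,"wy":0,"wz":0},{"x":0.0015,"y":0,"z":0,"wx":0,"wy":0,"wz":0},{"x":0.002,"y":0,"z":0,"wx":0,"wy":0,"wz":0}]' | grep -E "pos|ft_"
python3 -m handwheel '[{"x":0.0005,"y":0,"z":0,"wx":0,"wy":0,"wz":0},{"x":0.001,"y":0,"z":0,"wx":0,"wy":0,"wz":0},{"x":0.0015,"y":0,"z":0,"wx":0,"wy":0,"wz":0},{"x":0.002,"y":0,"z":0,"wx":0,"wy":0,"wz":0}]' | grep -E "pos|ft_"
python3 -m handwheel '[{"x":0.0005,"y":0,"z":0,"wx":0,"wy":0,"wz":0},{"x":0.001,"y":0,"z":0,"wx":0,"wy":0,"wz":0},{"x":0.0015,"y":0,"z":0,"wx":0,"wy":0,"wz":0},{"x":0.0015,"y":0,"z":0,"wx":0,"wy":0,"wz":0}]' | grep -E "pos|ft_"
python3 - <<'E'
from h import *
print(jig(st()['position']))
E
```

```text
position: [0.5534, -0.0981, 0.0341]
ft_force: [-3.7, 3.7, 3.8]
position: [0.5548, -0.0977, 0.0339]
ft_force: [-5.1, 4.7, 2.9]
position: [0.5567, -0.0973, 0.0339]
ft_force: [-3.6, 4.6, 3.7]
position: [0.5584, -0.097, 0.0339]
ft_force: [-3.4, 3.7, 2.0]
[-0.08398068 -0.07156427]
```

Releasing, then finishing with shut fingers from behind (the home contact last time was TCP jig x ≈ -121).

```bash
python3 -m handwheel '[{"x":0,"y":0,"z":0,"wx":0,"wy":0,"wz":0},{"x":0,"y":0,"z":0,"wx":0,"wy":0,"wz":0},{"x":0,"y":0,"z":0,"wx":0,"wy":0,"wz":0},{"x":0,"y":0,"z":-0.02,"wx":0,"wy":0,"wz":0},{"x":0,"y":0,"z":-0.05,"wx":0,"wy":0,"wz":0},{"x":-0.02,"y":0,"z":-0.07,"wx":0,"wy":0,"wz":0},{"x":-0.05,"y":0,"z":-0.08,"wx":0,"wy":0,"wz":0},{"x":-0.057,"y":0,"z":-0.08,"wx":0,"wy":0,"wz":0},{"x":-0.057,"y":0,"z":-0.08,"wx":0,"wy":0,"wz":0},{"x":-0.057,"y":0,"z":-0.08,"wx":0,"wy":0,"wz":0}]' 0.04
python3 - <<'E'
from h import *
print(jig(st()['position']));go(wld(-.142,-.072,.036),10.7);grab('wrist','w18.png')
g=cv2.cvtColor(cv2.imread('pics/w18.png'),cv2.COLOR_BGR2LAB)
for x in(-.105,-.11,-.115):print(x,proj('w18',wld(x,-.072,.050)))
c=int(proj('w18',wld(-.11,-.072,.05))[0]);print([(r,int(g[r,c-6:c+7,0].mean())) for r in range(194,240,2)])
E
```

```text
time: 40.92
position: [0.5037, -0.109, 0.1141]
tool_rot: [3.126, 0.295, 0.001]
ft_force: [0.7, 0.2, -0.4]
grip_width: 0.457
grip_force: 0.0
[-0.13993715 -0.07316929]
go [-0.0021 -0.0013  0.0781] [ 0.1 -0.   0.1] rows 1.9
-0.105 [318.61452097 202.46857591]
-0.11 [318.61239358 210.82108085]
-0.115 [318.61028955 219.0818887 ]
[(194, 194), (196, 194), (198, 194), (200, 194), (202, 196), (204, 197), (206, 198), (208, 197), (210, 177), (212, 124), (214, 154), (216, 156), (218, 156), (220, 155), (222, 156), (224, 156), (226, 155), (228, 155), (230, 154), (232, 147), (234, 145), (236, 145), (238, 143)]
```

Its rear edge is at row 211, i.e. jig x ≈ -110. Nudging gently to confirm.

```bash
python3 -m handwheel '[{"x":-0.002,"y":-0.001,"z":0,"wx":0,"wy":0,"wz":0},{"x":-0.002,"y":-0.001,"z":0,"wx":0,"wy":0,"wz":0},{"x":-0.002,"y":-0.001,"z":0.02,"wx":0,"wy":0,"wz":0},{"x":-0.002,"y":-0.001,"z":0.05,"wx":0,"wy":0,"wz":0},{"x":-0.002,"y":-0.001,"z":0.07,"wx":0,"wy":0,"wz":0},{"x":-0.002,"y":-0.001,"z":0.077,"wx":0,"wy":0,"wz":0},{"x":-0.002,"y":-0.001,"z":0.077,"wx":0,"wy":0,"wz":0},{"x":-0.002,"y":-0.001,"z":0.077,"wx":0,"wy":0,"wz":0}]' 0 5 | grep -E "pos|ft_"
python3 -m handwheel '[{"x":0.004,"y":0,"z":0,"wx":0,"wy":0,"wz":0},{"x":0.008,"y":0,"z":0,"wx":0,"wy":0,"wz":0},{"x":0.012,"y":0,"z":0,"wx":0,"wy":0,"wz":0},{"x":0.015,"y":0,"z":0,"wx":0,"wy":0,"wz":0},{"x":0.016,"y":0,"z":0,"wx":0,"wy":0,"wz":0},{"x":0.016,"y":0,"z":0,"wx":0,"wy":0,"wz":0},{"x":0.016,"y":0,"z":0,"wx":0,"wy":0,"wz":0}]' | grep -E "pos|ft_"
python3 - <<'E'
from h import *
print(jig(st()['position']),st()['ft_force'])
E
```

```text
position: [0.5019, -0.1068, 0.0373]
ft_force: [-0.3, -0.0, 0.1]
position: [0.517, -0.1042, 0.0371]
ft_force: [0.1, 0.2, -0.0]
[-0.12594802 -0.07097053] [ 0.08449283  0.19535819 -0.03216709]
```

```bash
python3 -m handwheel '[{"x":0.001,"y":0,"z":0,"wx":0,"wy":0,"wz":0},{"x":0.002,"y":0,"z":0,"wx":0,"wy":0,"wz":0},{"x":0.003,"y":0,"z":0,"wx":0,"wy":0,"wz":0},{"x":0.003,"y":0,"z":0,"wx":0,"wy":0,"wz":0}]' | grep -E "pos|ft_"
python3 -m handwheel '[{"x":0.0005,"y":0,"z":0,"wx":0,"wy":0,"wz":0},{"x":0.001,"y":0,"z":0,"wx":0,"wy":0,"wz":0},{"x":0.001,"y":0,"z":0,"wx":0,"wy":0,"wz":0}]' | grep -E "pos|ft_"
python3 -m handwheel '[{"x":0.0005,"y":0,"z":0,"wx":0,"wy":0,"wz":0},{"x":0.001,"y":0,"z":0,"wx":0,"wy":0,"wz":0},{"x":0.001,"y":0,"z":0,"wx":0,"wy":0,"wz":0}]' | grep -E "pos|ft_"
```

```text
position: [0.5201, -0.1037, 0.0371]
ft_force: [-0.1, -0.1, 0.5]
position: [0.5207, -0.1036, 0.037]
ft_force: [-0.6, -0.5, 0.1]
position: [0.5211, -0.1035, 0.0369]
ft_force: [-3.8, -0.4, 2.5]
```

```bash
python3 -m handwheel '[{"x":0.0005,"y":0,"z":0,"wx":0,"wy":0,"wz":0},{"x":0.0005,"y":0,"z":0,"wx":0,"wy":0,"wz":0},{"x":0.0005,"y":0,"z":0,"wx":0,"wy":0,"wz":0}]' | grep -E "pos|ft_"
python3 -m handwheel '[{"x":0.0003,"y":0,"z":0,"wx":0,"wy":0,"wz":0},{"x":0.0003,"y":0,"z":0,"wx":0,"wy":0,"wz":0}]' | grep -E "pos|ft_"
python3 - <<'E'
from h import *
print(jig(st()['position']),st()['ft_force'])
E
```

```text
position: [0.5212, -0.1035, 0.0369]
ft_force: [-5.8, 0.1, 3.5]
position: [0.5212, -0.1035, 0.0368]
ft_force: [-4.8, -0.7, 4.5]
[-0.1216741  -0.07106727] [-4.80316095 -0.71721684  4.52064364]
```

It's home at 6 N. Retreating for the final check.

```bash
python3 -m handwheel '[{"x":-0.005,"y":0,"z":0,"wx":0,"wy":0,"wz":0},{"x":-0.01,"y":0,"z":-0.01,"wx":0,"wy":0,"wz":0},{"x":-0.01,"y":0,"z":-0.04,"wx":0,"wy":0,"wz":0},{"x":-0.01,"y":-0.02,"z":-0.08,"wx":0,"wy":0,"wz":0},{"x":0,"y":-0.05,"z":-0.11,"wx":0,"wy":0,"wz":0},{"x":0.01,"y":-0.07,"z":-0.15,"wx":0,"wy":0,"wz":0},{"x":0.03,"y":-0.07,"z":-0.18,"wx":0,"wy":0,"wz":0},{"x":0.04,"y":-0.07,"z":-0.2,"wx":0,"wy":0,"wz":0},{"x":0.04,"y":-0.07,"z":-0.2,"wx":0,"wy":0,"wz":0},{"x":0.04,"y":-0.07,"z":-0.2,"wx":0,"wy":0,"wz":0}]' - | grep -E "time|pos|ft_"
python3 -m handwheel '[{"x":0,"y":0,"z":0,"wx":0,"wy":0,"wz":0},{"x":0,"y":0,"z":0,"wx":0,"wy":0,"wz":0}]' | grep time
python3 - <<'E'
from h import *
grab('wrist','w19.png');grab('top','t19.png')
a=cv2.imread('pics/w19.png')[0:290,200:440];b=cv2.imread('pics/t19.png')[195:300,110:210]
cv2.imwrite('pics/c19.png',np.hstack([cv2.resize(a,(490,592),interpolation=2),cv2.resize(b,(300,592),interpolation=2)]))
dial('w19')
for y in(0,-.072):print(proj('w19',wld(-.11,y,.05)),(proj('w19',wld(-.11,y,.05))-[200,0])*2.04)
E
```

```text
time: 44.3
position: [0.5501, -0.0262, 0.239]
ft_force: [-0.9, 0.2, -0.6]
time: 44.47
[[np.int32(1218), np.int32(100), np.int32(21), np.int32(67), np.int32(545)], [np.int32(1308), np.int32(101), np.int32(21), np.int32(63), np.int32(448)], [np.int32(1264), np.int32(198), np.int32(18), np.int32(111), np.int32(1953)]]
stripe [[38.1  0.8]
 [58.3  0.9]] len/wid [ 4.2 27.5] deg 0.052903234189341
[318.91250908 249.22539444] [242.58151852 508.41980465]
[395.55398664 249.34326728] [398.93013274 508.66026524]
```

View pics/c19.png

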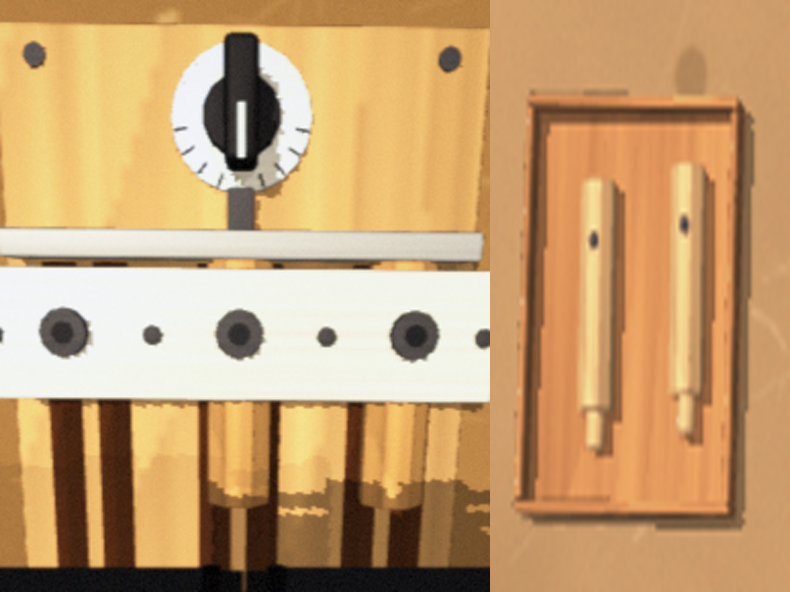

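The pointer is on zero (0.05°). Both blanks show at the stop beyond the bridge, at (240,264) and (405,264), with their rear ends aligned at row 507. Both rungs are in the tray and the robot is clear. Handing in.

```bash
python3 -c "
from bench import ctrl
print(ctrl.close_job())"
```

```text
the job is handed in; nothing more can be done
None
```

Job handed in after about 44 s: both finished rungs are in the tray, the dial reads zero, and the two blanks rest against the stop in the middle and y = -72 mm lanes.

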